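# Set the lot number on the bench numbering press and stamp the tag

### The job

Set the three number wheels of the numbering press to lot number 4-7-2 (read left to right from the robot's side, each figure squarely at the index), rolling each wheel lightly with a fingertip so that the sprung head is not pushed down while the number is still wrong. Then press the black knob firmly, without crushing the type, until the type prints on the tag, and let the head spring back up, with the number still set and the tag still in its nest. Do not disturb the other things on the bench.

Things in the scene. Friction and masses are not known exactly. Their poses are not given: they have to be found in the camera images.
- press: Bench numbering press, bolted down: grey base 200 x 210 x 15 mm, two 18 mm steel pillars up to z = 120 mm, on them a blue sprung head with three white number wheels in a row and a black mushroom knob behind. Origin on the bench under the middle wheel; x to the rear (wheels to knob), y left along the row, z up. Base spans x -75 to 125, y -105 to 105 mm; pillars at x = 85, y = -78 and 78 mm.
- head (a joint): Travel of the sprung head (wheels, knob and type ride on it) down from rest, m, 0 to 0.024. At rest it is clamped 0 to 12 mm above its lowest setting; no reading tells that height: find it by feel. Spring: 6 N before it moves, then 0.5 N per mm. The type meets the tag 5 to 17 mm down; a print needs 5 N more, so about 22 N on the knob. Housing round the wheels: 70 x 124 mm, top 13 mm below the wheel tops.
- over_knob (a point): Point fixed to the press base: where the centre of the knob's top is with the head at rest in its lowest clamp setting, 118 mm above the bench. The real knob top is 0 to 12 mm higher. The knob is a black mushroom, 48 mm across, slightly domed with a flat middle 30 mm across, 85 mm behind the middle wheel.
- anvil: Steel anvil on the press base, under the type, 100 x 110 mm, its top 27 mm above the bench, with a low fence (6 mm) at the back and sides as a nest for the tag. Fixed; origin and axes as the press.
- tag: The plain fibreboard bin tag to be stamped, 90 x 98 x 3 mm, lying loose in the nest on the anvil under the type, its top 30 mm above the bench. It is in place already. Origin at the centre of its underside.
- wheel_a (a joint): Turn of the left number wheel, rad: 52 mm across, 18 mm wide, axle along y, at y = 30 mm on the press; figures 0 to 9 on its rim. Reads figure x 0.6283 (or 6.2832 more) with that figure at the top, between the steel index blades. Rolling its top to the rear (+x of the press) raises it. No clicks: friction holds it; it takes 2 N along the rim, a fingertip at under 3 to 4 N slips.
- over_a (a point): Point fixed to the press base: where the topmost point of the left wheel is with the head at rest in its lowest clamp setting, 114 mm above the bench. The real top of the wheel is 0 to 12 mm higher. Axes as the press.
- wheel_b (a joint): Turn of the middle number wheel, rad: 52 mm across, 18 mm wide, axle along y, at y = 0 mm on the press; figures 0 to 9 on its rim. Reads figure x 0.6283 (or 6.2832 more) with that figure at the top, between the steel index blades. Rolling its top to the rear (+x of the press) raises it. No clicks: friction holds it; it takes 2 N along the rim, a fingertip at under 3 to 4 N slips.
- over_b (a point): Point fixed to the press base: where the topmost point of the middle wheel is with the head at rest in its lowest clamp setting, 114 mm above the bench. The real top of the wheel is 0 to 12 mm higher. Axes as the press.
- wheel_c (a joint): Turn of the right number wheel, rad: 52 mm across, 18 mm wide, axle along y, at y = -30 mm on the press; figures 0 to 9 on its rim. Reads figure x 0.6283 (or 6.2832 more) with that figure at the top, between the steel index blades. Rolling its top to the rear (+x of the press) raises it. No clicks: friction holds it; it takes 2 N along the rim, a fingertip at under 3 to 4 N slips.
- over_c (a point): Point fixed to the press base: where the topmost point of the right wheel is with the head at rest in its lowest clamp setting, 114 mm above the bench. The real top of the wheel is 0 to 12 mm higher. Axes as the press.
- tag_stack: Bystander: a stack of blank tags, 90 x 98 x 21 mm, left of the press.
- ink: Bystander: a closed ink bottle, 38 mm across and 85 mm high, right of the press.
- cap1: Bystander: a loose red plastic cap ring, 26 mm across, 12 mm high.
- cap2: Bystander: a second loose red cap ring, 26 mm across, 12 mm high.
- cap3: Bystander: a third loose red cap ring, 26 mm across, 12 mm high.
- screwdriver: Bystander: a screwdriver 170 mm long, lying left of the press.
Things that resemble listed ones, but are neither listed nor needed, are in the scene too. Of the things like the tag, leave any that is orange; of the rest the smaller one is meant.

How it is judged:
By the outcome, as a careful person would: the job done as asked, in the order asked, and still so for the second after the job is handed in, with the robot touching nothing.
It also fails if it takes over 64 s, if anything falls off the work surface, if the arm or the gripper's body presses on something with over 40 N, if the wrist force passes 120 N, or if a joint passes its speed limit or range.

### The arm

A 7-joint arm with a two-finger parallel gripper is mounted at the origin on the work surface. World frame = base frame: x ahead of the robot, y to its left, z up, the work surface at z = 0. Lengths are in m, angles in rad, forces in N, time in s.
With the tool pointing down it reaches from about 0.4 to 0.85 m from the base axis. Payload 10.4 kg.
Tool frame: the origin (TCP) lies where the fingers leave the gripper's body, on its centre line; the fingertips stand 70 mm ahead of it and the grasp point (between the pads) lies r.grip_depth ahead of it (r.grip_depth is the distance from the TCP to the grasp point, in m); z points along the fingers, y is the direction in which the jaws open and shut (so a half turn about z gives the same grasp; the last joint's range is limited). The gripper opens to 87 mm and grips with 3 to 60 N. Pads are 19 mm wide; open, the fingers measure 117 mm over their backs; the gripper's body (75 mm by 190 mm) begins 51 mm behind the grasp point.
Start: joints at [-1.296, 0.332, -0.065, 1.46, 0.022, 1.35, -0.088], TCP at [0.183, 0.598, 0.292] pointing down, gripper open.
Joint ranges: [-2.6, 2.6], [-0.5, 2.12], [-1.47, 1.34], [0.16, 2.42], [-1.27, 4.41], [0.06, 2.06], [-2.6, 2.6]. Speed limits (rad/s): [2.22, 2.22, 2.79, 2.79, 3.14, 3.14, 3.14].

### API

Orientations are given as a unit quaternion [x, y, z, w].
In Python, from bench import monitor, viewer, workorder, nets, r gives the robot as it stands.
- The arm moves only by the tool drive_tool, never from a script. Its argument "plan" is a list of rows, each an object of numbers: "rx", "ry", "rz": the turn, a rotation vector about the tool's x, y, z in units of 360 degrees (1.0 is 360 degrees); "x", "y", "z": the shift along the tool's x, y, z in units of 1000 mm (1.0 is 1000 mm); "fingers": the opening, from 0 (shut) to 1 (fully open). In form: [{"rx": .., "ry": .., "rz": .., "x": .., "y": .., "z": .., "fingers": ..}, ...]. A call has 1 to 12 rows; each row is the pose to reach, as a shift and turn from the pose commanded when the call began, along the tool's axes at that moment, turning the shorter way round; what a row does not reach only later rows make up. A row lasts 1/8 s, in which the tool goes at most 62.5 mm and 10.7 degrees, less where a joint would pass 70% of its speed; a pose out of reach is approached as far as the arm can. A call with a number of a shift or a turn outside -1 to 1 is refused whole. A call with a gripper value outside its range is refused whole. The fingers move at their own pace and stop on an object; "squeeze" is the grip in N (left out, the last holds). Time passes only in rows, so rows that repeat a pose let the fingers close. It gives the time, the measured TCP pose, the force and the opening at its end, in the units of the state.
- monitor.read_state(): the state, without advancing time (a new reading comes with each control period).
- viewer.camera(name): name is "scene" or "top"; returns a dict with "color" (400x640x3 uint8, red, green, blue), "depth" (400x640 float32, m along the optical axis (not along the pixel's ray), 0 where there is no reading), "camera_matrix" (3x3 intrinsics, pixels), "xyz" and "rotation" of the camera in the world. Camera axes: x right, y down, z forward; pixel columns grow to the right and rows downward; lengths in m; the calibration is good to about 2 mm. A picture is of the moment at which its call begins.
- workorder.close_job(): hands the job in, once; it reports no verdict.
Trained networks look in the newest picture that a camera, given by its name, has taken for a name from the list of things; names that differ only in an ending like _2 or _b are one class to them, and where a whole thing is asked for, a point or a joint stands for the part that bears it (a point fixed in the world has none). Each returns a list of dicts, best first, with "confidence" (0 to 1); they miss things now and then, are a little off and sometimes report something else, mostly with a low value. They report only what shows in the picture. A call takes as long as a camera call. They do not tell look-alikes from the thing itself.
- nets.find_in(label, camera): "centre" ([x, y, z] in m, in world coordinates, good to about 4 mm: the middle of the surface that is visible of it).
- nets.regions_of(label, camera): "region" (400x640 bool, what is visible of it).
The state is a dict: "time": time; "joint_positions": joint angles; "joint_vel": joint speeds; "joint_torque": joint torques, N m; "ee_pos": TCP position; "eef_rot": TCP orientation; "ft_force": force on the tool from outside, world axes, zero at the start; "torque": the same for the moment, N m; "width": finger opening in m.
Only numpy, scipy, OpenCV 4.12 (cv2) and the standard library are available. Lean on these libraries where they do the work, as an engineer would, in place of code of your own. Each camera call takes 0.05 s, during which the arm holds its last target.

## Working session

There is one attempt and no reset: what is moved stays moved. The work goes in short steps, Python scripts to look and compute and a tool call to move; the robot and the scene stay as the last step left them, time stands still between calls to the robot, and variables do not carry over. Pictures are saved under pics/ and viewed, and the job is handed in when it is done.

Besides the shell and the picture viewer there is one more tool, called after ">>>" as name([rows], argument=value, ...), one row to a line, values as JSON. drive_tool: Moves the arm, as the interface text tells. Its arguments: {"type":"object","properties":{"plan":{"type":"array","items":{"type":"object","properties":{"rx":{"type":"number","minimum":-1,"maximum":1},"ry":{"type":"number","minimum":-1,"maximum":1},"rz":{"type":"number","minimum":-1,"maximum":1},"x":{"type":"number","minimum":-1,"maximum":1},"y":{"type":"number","minimum":-1,"maximum":1},"z":{"type":"number","minimum":-1,"maximum":1},"fingers":{"type":"number"}}}},"squeeze":{"type":"number"}},"required":["plan"]}

```bash
ls; mkdir -p pics; cat > look.py <<'E'
import cv2,numpy as np
from bench import monitor, viewer, workorder, nets, r
def snap(cam,name):
    d=viewer.camera(cam); cv2.imwrite(f'pics/{name}.png',d['color'][:,:,::-1]); return d
def to_world(d,u,v,z=None):
    K=d['camera_matrix'];z=d['depth'][int(v),int(u)] if z is None else z
    p=np.array([(u-K[0,2])/K[0,0]*z,(v-K[1,2])/K[1,1]*z,z]); return d['rotation']@p+d['xyz']
E
python3 - <<'E'
from look import *
print(monitor.read_state()); print(r.grip_depth)
for c in ['scene','top']:
    d=snap(c,c+'0'); print(c,d['xyz'],d['rotation'],d['camera_matrix'])
    for n in ['press','wheel_a','head','tag','ink','anvil','over_knob','cap1','tag_stack','screwdriver']:
        try: print(n,[(np.round(q['centre'],3),round(q['confidence'],2)) for q in nets.find_in(n,c)][:5])
        except Exception as e: print(n,e)
E
```

```text
pics
{'time': 0.0, 'joint_positions': array([-1.29559009,  0.33286861, -0.06468128,  1.46094782,  0.02161603,
        1.3499002 , -0.08848255]), 'joint_vel': array([ 0.00169844, -0.00050498,  0.001029  , -0.00070394, -0.00086038,
        0.00146284, -0.00041913]), 'joint_torque': array([-1.88351078e-03, -6.23256898e+01,  2.33407924e-02, -3.89925456e+01,
       -6.15185313e-02,  3.93497804e-02,  1.61587623e-04]), 'ee_pos': array([0.18332049, 0.59720577, 0.29145276]), 'eef_rot': array([ 1.48341372e-01,  9.88935957e-01, -7.11363969e-04, -6.19937873e-05]), 'ft_force': array([-1.23254707,  0.2707111 , -0.3076263 ]), 'torque': array([-0.00657569, -0.03143025, -0.00291834]), 'width': 0.08715665625897448}
0.051
scene [ 1.06786331 -0.15431787  0.50393543] [ 0.72099978  0.49273208 -0.28350487 -0.39623151] [[377.29022459   0.         322.69966211]
 [  0.         377.29022459 200.86583372]
 [  0.           0.           1.        ]]
press [(array([ 0.612, -0.097,  0.088]), 0.75), (array([ 0.481, -0.22 ,  0.01 ]), 0.75)]
wheel_a [(array([ 0.541, -0.054,  0.114]), 0.57), (array([ 0.533, -0.082,  0.
[... 851 characters left out ...]
3, -0.078,  0.118]), 0.45), (array([ 0.546, -0.077,  0.088]), 0.37)]
head [(array([ 0.563, -0.081,  0.089]), 0.92)]
tag [(array([0.336, 0.119, 0.002]), 0.88), (array([ 0.478, -0.076,  0.032]), 0.7), (array([ 0.258, -0.219,  0.003]), 0.66), (array([ 0.566, -0.085,  0.09 ]), 0.56)]
ink [(array([ 0.559, -0.243,  0.058]), 0.7)]
anvil [(array([ 0.462, -0.066,  0.031]), 0.46), (array([ 0.543, -0.079,  0.09 ]), 0.29), (array([ 0.556, -0.245,  0.06 ]), 0.21)]
over_knob [(array([ 0.542, -0.079,  0.09 ]), 0.68)]
cap1 [(array([ 0.379, -0.176,  0.011]), 0.56), (array([ 0.414, -0.004,  0.014]), 0.48), (array([ 0.471, -0.225,  0.012]), 0.47)]
tag_stack [(array([0.52 , 0.103, 0.023]), 0.73)]
screwdriver []
```

View pics/scene0.png

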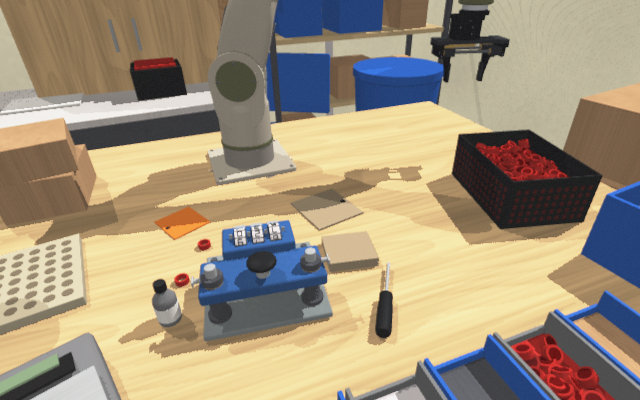

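View pics/top0.png

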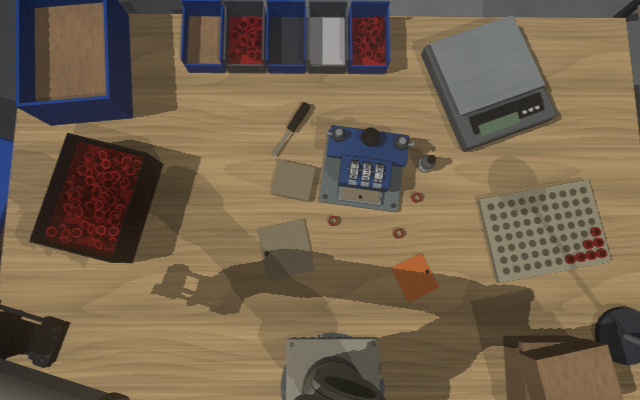

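```bash
cat > look.py <<'E'
import cv2,numpy as np
from scipy.spatial.transform import Rotation as R
from bench import monitor, viewer, workorder, nets, r
def snap(cam,name):
    d=viewer.camera(cam); cv2.imwrite(f'pics/{name}.png',d['color'][:,:,::-1]); return d
def rot(d):
    q=np.asarray(d['rotation']); return R.from_quat(q).as_matrix() if q.size==4 else q
def to_world(d,u,v,z=None):
    K=d['camera_matrix'];z=d['depth'][int(v),int(u)] if z is None else z
    p=np.array([(u-K[0,2])/K[0,0]*z,(v-K[1,2])/K[1,1]*z,z]); return rot(d)@p+d['xyz']
def cloud(d):
    K=d['camera_matrix'];v,u=np.mgrid[:400,:640];z=d['depth']
    p=np.stack([(u-K[0,2])/K[0,0]*z,(v-K[1,2])/K[1,1]*z,z],-1); return p@rot(d).T+d['xyz']
def project(d,p):
    q=(np.asarray(p)-d['xyz'])@rot(d);K=d['camera_matrix']
    return np.stack([q[...,0]/q[...,2]*K[0,0]+K[0,2],q[...,1]/q[...,2]*K[1,1]+K[1,2]],-1)
def crop(d,u0,u1,v0,v1,s,name):
    cv2.imwrite(f'pics/{name}.png',cv2.resize(d['color'][v0:v1,u0:u1,::-1],None,fx=s,fy=s,interpolation=cv2.INTER_CUBIC))
E
python3 - <<'E'
from look import *
t=viewer.camera('top'); s=viewer.camera('scene')
crop(t,310,440,115,215,6,'topz'); crop(s,190,340,210,340,5,'scz')
for d,n in((t,'top'),(s,'scene')):
    P=cloud(d).reshape(-1,3); C=d['color'].reshape(-1,3).astype(int)
    m=(abs(P[:,0]-.56)<.12)&(abs(P[:,1]+.08)<.14)
    z=P[:,2]
    k=m&(C.max(1)<60)&(z>.1)&(z<.15)
    print(n,'knob',k.sum(),np.median(P[k],0),P[k].min(0),P[k].max(0))
    w=m&(C.min(1)>110)&(z>.105)&(z<.14)
    print('white',w.sum(),P[w].mean(0),P[w].min(0),P[w].max(0), np.percentile(z[w],[50,90,98]))
    b=m&(C[:,2]>C[:,0]+50)&(z>.07)
    print('blue',b.sum(),np.percentile(z[b],[5,50,95]))
    h=np.histogram(z[m],bins=np.arange(0,.14,.004)); print(list(zip(np.round(h[1],3),h[0])))
    np.savez(f'/tmp/{n}.npz',P=P,C=C)
E
```

```text
top knob 392 [ 0.60148021 -0.08808005  0.1180657 ] [ 0.49585264 -0.18443383  0.1000607 ] [ 0.62824587 -0.01144654  0.12637259]
white 292 [ 0.53232574 -0.07914185  0.11457927] [ 0.48322811 -0.17125005  0.10507714] [ 0.62455784 -0.00553263  0.1225945 ] [0.11550742 0.11894785 0.12115823]
blue 1036 [0.08568495 0.08930945 0.10606223]
[(np.float64(0.0), np.int64(1125)), (np.float64(0.004), np.int64(64)), (np.float64(0.008), np.int64(211)), (np.float64(0.012), np.int64(1054)), (np.float64(0.016), np.int64(430)), (np.float64(0.02), np.int64(112)), (np.float64(0.024), np.int64(204)), (np.float64(0.028), np.int64(326)), (np.float64(0.032), np.int64(46)), (np.float64(0.036), np.int64(0)), (np.float64(0.04), np.int64(0)), (np.float64(0.044), np.int64(0)), (np.float64(0.048), np.int64(1)), (np.float64(0.052), np.int64(8)), (np.float64(0.056), np.int64(13)), (np.float64(0.06), np.int64(20)), (np.float64(0.064), np.int64(17)), (np.float64(0.068), np.int64(21)), (np.float64(0.072), np.int64(27)), (np.float64(0.076), np.int64(31)), (np.float64(0.08), np.int64(60)), (np.float64(0.084), np.int64(812)),
[... 1257 characters left out ...]
float64(0.056), np.int64(8)), (np.float64(0.06), np.int64(0)), (np.float64(0.064), np.int64(0)), (np.float64(0.068), np.int64(66)), (np.float64(0.072), np.int64(211)), (np.float64(0.076), np.int64(251)), (np.float64(0.08), np.int64(230)), (np.float64(0.084), np.int64(290)), (np.float64(0.088), np.int64(2527)), (np.float64(0.092), np.int64(369)), (np.float64(0.096), np.int64(283)), (np.float64(0.1), np.int64(336)), (np.float64(0.104), np.int64(1356)), (np.float64(0.108), np.int64(270)), (np.float64(0.112), np.int64(217)), (np.float64(0.116), np.int64(404)), (np.float64(0.12), np.int64(526)), (np.float64(0.124), np.int64(59)), (np.float64(0.128), np.int64(0)), (np.float64(0.132), np.int64(0))]
```

View pics/topz.png

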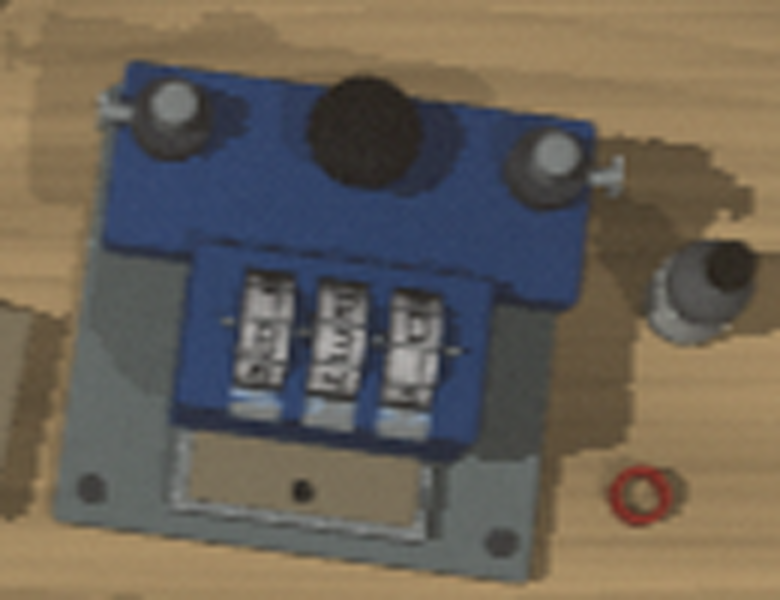

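View pics/scz.png

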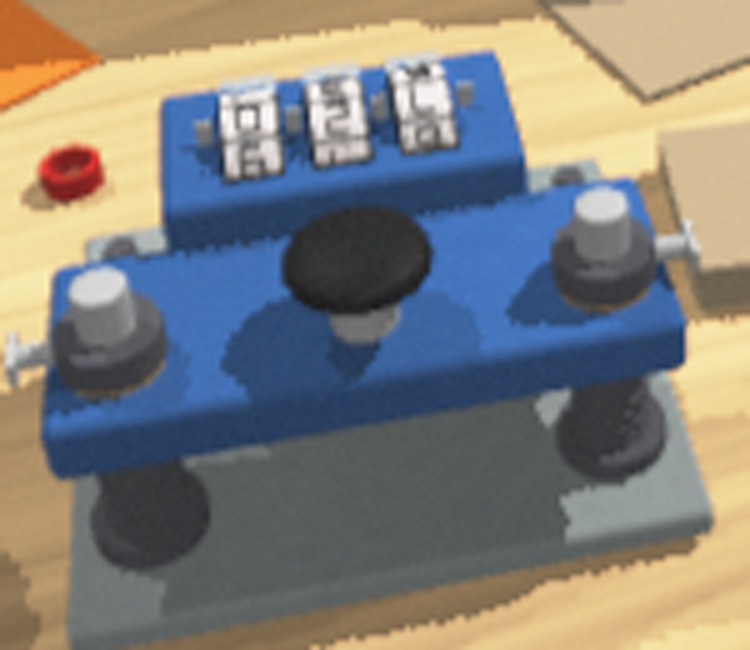

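```bash
cat > fit.py <<'E'
from look import *
from scipy.optimize import least_squares
t=viewer.camera('top'); s=viewer.camera('scene')
np.savez('/tmp/cams.npz',t=t,s=s)
obs=[('t',(85,78,120),(339.2,131.7)),('t',(85,-78,120),(403.0,140.3)),('s',(85,78,120),(310.2,250.0)),('s',(85,-78,120),(210.6,266.5)),
('t',(-75,105,15),(319.3,201.5)),('t',(-75,-105,15),(399.5,211.5)),('s',(125,-105,15),(204.6,333.5)),('s',(125,105,15),(332,315)),
('t',(85,0,'k'),(370.7,137)),('s',(85,0,'k'),(261.6,261.8)) ]
def res(q,cam=None):
    x,y,a,dz=q; out=[]
    for c,p,uv in obs:
        if cam and c!=cam: continue
        if p[2]=='k': z=(118-1+dz)/1e3 
        else: z=p[2]/1e3
        X,Y=p[0]/1e3,p[1]/1e3
        w=[x+X*np.cos(a)-Y*np.sin(a),y+X*np.sin(a)+Y*np.cos(a),z]
        out.append(project(t if c=='t' else s,np.array(w))-uv)
    return np.array(out)
for cam in (None,'t','s'):
    f=least_squares(lambda q:res(q,cam).ravel(),[.53,-.08,-.12,6],x_scale=[.01,.01,.1,5]); print(cam,f.x); print(np.round(res(f.x,cam),1).tolist())
E
python3 fit.py
```

```text
None [ 0.52208746 -0.07838352 -0.14024261 -4.35039744]
[[-0.2, -0.0], [-0.2, 0.3], [-0.2, 0.5], [-0.9, -0.3], [-1.3, -0.5], [-1.8, 0.8], [-1.6, 2.9], [0.8, -3.0], [-0.3, -0.0], [-0.1, -0.0]]
t [ 0.52240051 -0.08074972 -0.12370974 -6.17485717]
[[0.1, 0.3], [0.2, -0.4], [-0.0, 0.1], [-0.4, 0.0], [0.0, 0.0]]
s [ 0.52245112 -0.07462576 -0.17423282 -4.61564124]
[[0.7, 1.4], [-0.2, -1.6], [-1.8, 1.0], [0.9, -1.4], [0.5, -0.1]]
```

```bash
cat > ov.py <<'E'
from look import *
import sys
z=np.load('/tmp/cams.npz',allow_pickle=True); t=z['t'].item(); s=z['s'].item()
def draw(q,dz):
    x,y,a=q
    W=lambda p:[x+p[0]*np.cos(a)-p[1]*np.sin(a),y+p[0]*np.sin(a)+p[1]*np.cos(a),p[2]]
    for d,n,(u0,u1,v0,v1),k in((t,'ovt',(310,440,115,215),6),(s,'ovs',(190,340,210,340),5)):
        im=cv2.resize(np.ascontiguousarray(d['color'][v0:v1,u0:u1,::-1]),None,fx=k,fy=k,interpolation=cv2.INTER_CUBIC)
        def poly(pts,c):
            p=project(d,np.array([W(np.array(e)/1e3) for e in pts])); p=((p-[u0,v0]+.5)*k).astype(np.int32); cv2.polylines(im,[p],True,c,1)
        circ=lambda cx,cy,rr,z:[(cx+rr*np.cos(b),cy+rr*np.sin(b),z) for b in np.linspace(0,6.28,40)]
        poly([(-75,105,15),(-75,-105,15),(125,-105,15),(125,105,15)],(0,255,0))
        for e in(78,-78): poly(circ(85,e,9,120),(0,255,255))
        poly(circ(85,0,15,118+dz),(0,0,255))
        poly(circ(85,0,24,115+dz),(0,100,255))
        poly([(-50,55,27),(-50,-55,27),(50,-55,27),(50,55,27)],(255,255,0))
        for e in(30,0,-30):
            for b in(-9,9):poly([(26*np.sin(q),e+b,88+dz+26*np.cos(q)) for q in np.linspace(-1,1,15)]+[(26*np.sin(q),e+b,88+dz+26*np.cos(q)) for q in np.linspace(1,-1,15)],(0,0,255))
        cv2.imwrite(f'pics/{n}{sys.argv[5]}.png',im)
if __name__=='__main__':
    draw([float(v) for v in sys.argv[1:4]],float(sys.argv[4]))
    for d in(t,s):
        P=cloud(d).reshape(-1,3);C=d['color'].reshape(-1,3).astype(int)
        m=(np.abs(P[:,0]-.56)<.25)&(np.abs(P[:,1]+.08)<.25)
        h=np.histogram(P[m,2],bins=np.arange(-.006,.13,.002));print([(round(1000*b),int(c)) for b,c in zip(h[1],h[0]) if c>60])
E
python3 ov.py .5224 -.0807 -.1237 6 1
```

```text
[(-6, 1081), (-4, 4314), (-2, 8039), (0, 7013), (2, 3041), (4, 1016), (6, 264), (8, 123), (10, 212), (12, 525), (14, 660), (16, 524), (18, 467), (20, 564), (22, 400), (24, 211), (26, 225), (28, 203), (30, 147), (32, 75), (52, 61), (54, 72), (56, 116), (58, 141), (60, 74), (72, 114), (74, 188), (76, 171), (82, 64), (84, 234), (86, 582), (88, 629), (90, 264), (98, 64), (100, 173), (102, 426), (104, 413), (106, 191), (112, 76), (114, 127), (116, 147), (118, 154), (120, 104)]
[(-2, 164), (0, 12423), (2, 21039), (4, 1294), (6, 990), (8, 309), (10, 246), (12, 257), (14, 489), (16, 2489), (18, 777), (20, 234), (22, 1033), (24, 815), (26, 295), (28, 152), (34, 70), (38, 73), (44, 72), (50, 70), (54, 94), (56, 81), (58, 125), (60, 226), (62, 105), (72, 111), (74, 149), (76, 339), (78, 262), (80, 145), (82, 125), (84, 158), (86, 219), (88, 419), (90, 2121), (92, 260), (94, 119), (96, 130), (98, 141), (100, 140), (102, 186), (104, 411), (106, 979), (108, 171), (110, 77), (112, 103), (114, 124), (116, 157), (118, 247), (120, 239), (122, 289)]
```

View pics/ovt1.png

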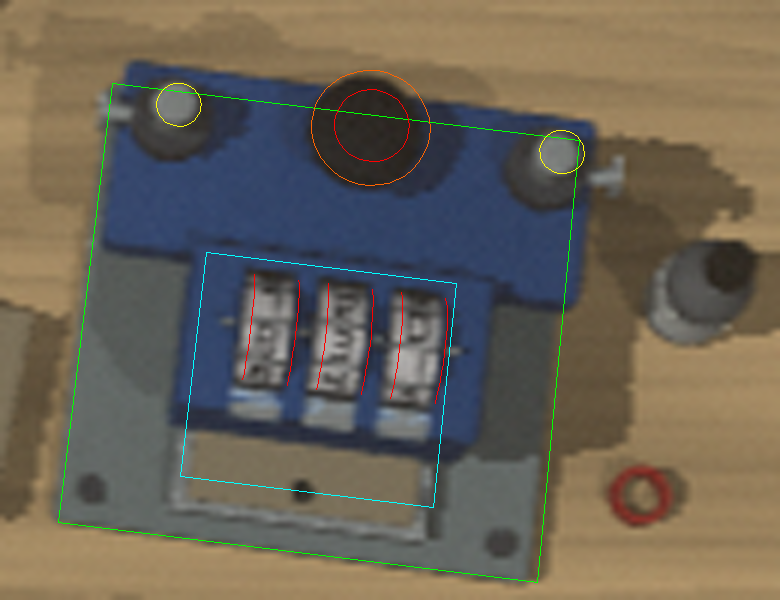

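View pics/ovs1.png

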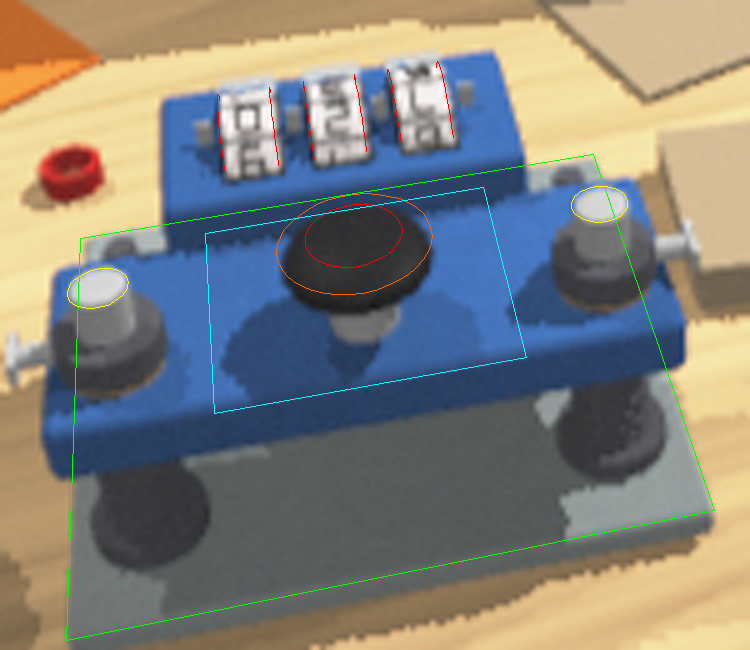

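```bash
cat > unwrap.py <<'E'
from look import *
def unwrap(d,q,dz,name,k=6):
    x,y,a=q; tiles=[]
    for yc in(30,0,-30):
        th=np.linspace(1.5,-1.5,int(78*k)//2*2)  # theta toward rear at top of tile
        yy=np.linspace(yc+11,yc-11,22*k)
        T,Y=np.meshgrid(th,yy,indexing='ij')
        X=26*np.sin(T);Z=88+dz+26*np.cos(T)
        W=np.stack([x+(X*np.cos(a)-Y*np.sin(a))/1e3,y+(X*np.sin(a)+Y*np.cos(a))/1e3,Z/1e3],-1)
        uv=project(d,W).astype(np.float32)
        tl=cv2.remap(d['color'][:,:,::-1].copy(),uv[...,0],uv[...,1],cv2.INTER_CUBIC)
        for j in range(-3,4):
            r0=int((1.5-j*.6283/2)/3*len(th)); 
            if 0<=r0<len(th): tl[r0,:12 if j%2 else 24]=(0,0,255)
        tiles+= [tl,np.zeros((len(th),20,3),np.uint8)]
    im=np.hstack(tiles); cv2.imwrite(f'pics/{name}.png',im); return im
if __name__=='__main__':
    z=np.load('/tmp/cams.npz',allow_pickle=True); t=z['t'].item(); s=z['s'].item()
    A=unwrap(s,(.5224,-.0807,-.1237),5,'u_s'); B=unwrap(t,(.521,-.0785,-.1237),5,'u_t')
    im=np.hstack([A,B]); im=cv2.resize(im,None,fx=.85,fy=1.2); cv2.imwrite('pics/u0.png',im); print(im.shape)
E
python3 unwrap.py
```

```text
(562, 775, 3)
```

View pics/u0.png

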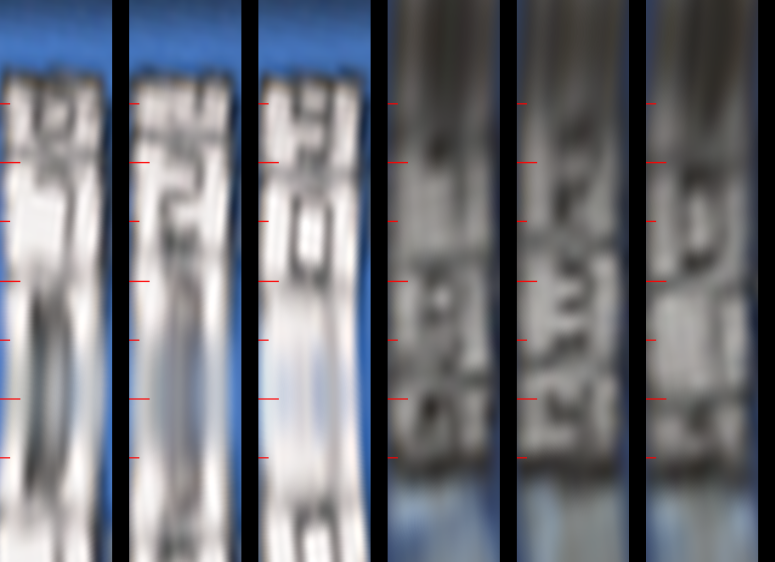

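```bash
cat > mv.py <<'E'
from look import *
POSE=[.522,-.080,-.124]
def P2W(X,Y,pose=None):
    x,y,a=pose or POSE; return np.array([x+(X*np.cos(a)-Y*np.sin(a))/1e3,y+(X*np.sin(a)+Y*np.cos(a))/1e3])
def goal(X,Y,z,st=None):
    st=st or monitor.read_state(); a=POSE[2]
    Rt=R.from_quat(st['eef_rot']); 
    ty=np.array([np.cos(a),np.sin(a),0]); tz=np.array([0,0,-1.]); tx=np.cross(ty,tz)
    Rg=R.from_matrix(np.stack([tx,ty,tz],1))
    rv=(Rt.inv()*Rg).as_rotvec()/(2*np.pi)
    sh=Rt.inv().apply(np.r_[P2W(X,Y),z]-st['ee_pos'])
    print('t',round(st['time'],2),'pos',np.round(st['ee_pos'],4),'F',np.round(st['ft_force'],2)); print('shift',np.round(sh,4),'turn',np.round(rv,4)); return sh,rv
E
python3 -c "
from mv import *
goal(0,-30,.25)"
```

```text
t 1.3 pos [0.1834 0.5975 0.2923] F [-0.29  0.02  1.53]
shift [-0.5277 -0.5779  0.0422] turn [ 0.     -0.      0.2223]
```

>>> drive_tool([
  {"x":-0.04,"y":-0.045,"rz":0.02,"fingers":0},
  {"x":-0.08,"y":-0.09,"rz":0.04,"fingers":0},
  {"x":-0.12,"y":-0.13,"rz":0.06,"fingers":0},
  {"x":-0.16,"y":-0.175,"rz":0.08,"fingers":0},
  {"x":-0.2,"y":-0.22,"rz":0.1,"fingers":0},
  {"x":-0.24,"y":-0.265,"rz":0.12,"fingers":0},
  {"x":-0.28,"y":-0.31,"rz":0.14,"fingers":0},
  {"x":-0.32,"y":-0.355,"rz":0.16,"fingers":0},
  {"x":-0.36,"y":-0.4,"rz":0.18,"fingers":0},
  {"x":-0.4,"y":-0.44,"rz":0.2,"fingers":0},
  {"x":-0.44,"y":-0.485,"rz":0.21,"fingers":0},
  {"x":-0.48,"y":-0.53,"rz":0.2223,"fingers":0},
], squeeze=20)

```text
validation failed for argument at $.pl...
```

```bash
python3 -c "
from mv import *
goal(0,-30,.205)"
```

```text
t 1.3 pos [0.1834 0.5975 0.2923] F [-0.29  0.02  1.53]
shift [-0.5277 -0.5779  0.0872] turn [ 0.     -0.      0.2223]
```

>>> drive_tool([
  {"rx":0,"ry":0,"rz":0.02,"x":-0.04,"y":-0.045,"z":0,"fingers":0},
  {"rx":0,"ry":0,"rz":0.04,"x":-0.08,"y":-0.09,"z":0,"fingers":0},
], squeeze=20)

```text
time: 1.55
ee_pos: [0.2339, 0.4867, 0.2919]
eef_rot: [0.273, 0.962, -0.0, -0.0]
ft_force: [0.8, 0.3, 1.2]
width: 0.0743
```

```bash
python3 -c "
from mv import *
goal(0,-30,.22)"
```

```text
t 1.55 pos [0.2339 0.4867 0.2919] F [0.77 0.32 1.2 ]
shift [-0.5551 -0.3585  0.072 ] turn [-0.      0.      0.1818]
```

>>> drive_tool([
  {"rx":0,"ry":0,"rz":0.018,"x":-0.05,"y":-0.032,"z":0,"fingers":0},
  {"rx":0,"ry":0,"rz":0.036,"x":-0.1,"y":-0.065,"z":0,"fingers":0},
  {"rx":0,"ry":0,"rz":0.055,"x":-0.15,"y":-0.097,"z":0,"fingers":0},
  {"rx":0,"ry":0,"rz":0.073,"x":-0.2,"y":-0.129,"z":0,"fingers":0},
  {"rx":0,"ry":0,"rz":0.091,"x":-0.25,"y":-0.161,"z":0,"fingers":0},
  {"rx":0,"ry":0,"rz":0.109,"x":-0.3,"y":-0.194,"z":0,"fingers":0},
  {"rx":0,"ry":0,"rz":0.127,"x":-0.35,"y":-0.226,"z":0,"fingers":0},
  {"rx":0,"ry":0,"rz":0.145,"x":-0.4,"y":-0.258,"z":0,"fingers":0},
  {"rx":0,"ry":0,"rz":0.164,"x":-0.45,"y":-0.291,"z":0,"fingers":0},
  {"rx":0,"ry":0,"rz":0.182,"x":-0.5,"y":-0.323,"z":0,"fingers":0},
  {"rx":0,"ry":0,"rz":0.182,"x":-0.54,"y":-0.35,"z":0.02,"fingers":0},
  {"rx":0,"ry":0,"rz":0.182,"x":-0.555,"y":-0.3585,"z":0.05,"fingers":0},
], squeeze=20)

```text
time: 3.05
ee_pos: [0.5207, -0.1107, 0.2425]
eef_rot: [0.75, 0.661, 0.001, 0.001]
ft_force: [-0.3, 0.5, -0.4]
width: 0.0005
```

```bash
python3 -c "
from mv import *
goal(0,-30,.205)
s=snap('scene','s1');t=snap('top','t1'); crop(s,180,340,150,280,5,'s1z')
goal(0,-30,.205)"
```

```text
t 3.05 pos [ 0.5207 -0.1107  0.2425] F [-0.34  0.53 -0.37]
shift [ 0.0006 -0.0026  0.0375] turn [ 0.0004  0.0001 -0.0002]
t 3.15 pos [ 0.5187 -0.1092  0.2397] F [-0.03 -0.41  0.18]
shift [-0.0006 -0.0002  0.0347] turn [-0.0007  0.0003 -0.0001]
```

View pics/s1z.png

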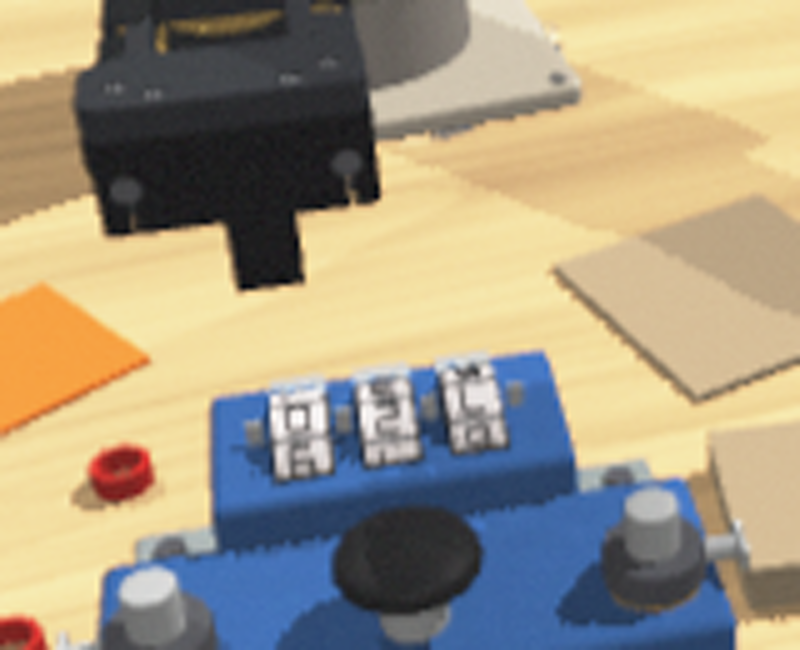

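View pics/t1.png

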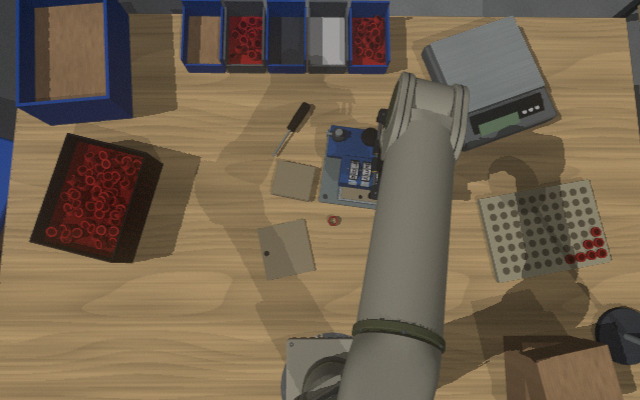

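```bash
python3 -c "
from mv import *
s=np.load('/tmp/cams.npz',allow_pickle=True)['s'].item()
st=monitor.read_state();Rt=R.from_quat(st['eef_rot'])
for dy in(.010,.015):
  for dx in(-.0095,.0095): print(dy,dx,project(s,st['ee_pos']+Rt.apply([dx,dy,.07])))
t=np.load('/tmp/cams.npz',allow_pickle=True)['t'].item()
print(project(s,np.r_[P2W(85,0),.12])-project(s,np.r_[P2W(85,0),.119]),project(s,np.r_[P2W(86,0),.12])-project(s,np.r_[P2W(85,0),.12]))
"
```

```text
0.01 -0.0095 [229.28652418 209.86955601]
0.01 0.0095 [241.0447463 208.240108 ]
0.015 -0.0095 [229.3778029  211.49956865]
0.015 0.0095 [241.21427609 209.84961032]
[-0.06678704 -0.49319377] [0.06377485 0.40595461]
```

```bash
sed -i 's/-.080,-.124/-.0785,-.124/' mv.py; cat >> mv.py <<'E'
def feel(n=6):
    F=[];T=[];p=[];q=[]
    for i in range(n):
        viewer.camera('scene'); st=monitor.read_state(); F.append(st['ft_force']);T.append(st['torque']);p.append(st['ee_pos']);q.append(st['joint_torque'])
    print('t',round(st['time'],2),'F',np.round(np.mean(F,0),2),'sd',np.round(np.std(F,0),2),'p',np.round(np.mean(p,0),4),'sd',np.round(np.std(p,0),4),'jt',np.round(np.mean(q,0)[[1,3,5]],2),np.round(np.std(q,0)[[1,3,5]],2))
E
python3 -c "
from mv import *
feel(8)
goal(-6,-30,.202)"
```

```text
t 3.55 F [ 0.33 -0.33  0.06] sd [0.24 0.48 0.45] p [ 0.5198 -0.1068  0.2429] sd [0.0003 0.0005 0.0007] jt [-3.716e+01 -3.652e+01 -3.000e-02] [0.73 0.44 0.16]
t 3.55 pos [ 0.52   -0.1068  0.2431] F [ 0.67 -0.75 -0.41]
shift [-0.0017 -0.0076  0.041 ] turn [ 0.0002 -0.0002  0.0005]
```

>>> drive_tool([
  {"rx":0,"ry":0,"rz":0,"x":-0.002,"y":-0.007,"z":0.025,"fingers":0},
  {"rx":0,"ry":0,"rz":0,"x":-0.002,"y":-0.007,"z":0.041,"fingers":0},
  {"rx":0,"ry":0,"rz":0,"x":-0.002,"y":-0.007,"z":0.043,"fingers":0},
  {"rx":0,"ry":0,"rz":0,"x":-0.002,"y":-0.007,"z":0.043,"fingers":0},
])

```text
time: 4.05
ee_pos: [0.5129, -0.1086, 0.1996]
eef_rot: [0.749, 0.663, 0.0, 0.0]
ft_force: [0.5, 0.7, -0.7]
width: 0.0007
```

```bash
python3 -c "
from mv import *
feel(4)
s=snap('scene','s2');crop(s,200,310,190,265,7,'s2z')
feel(3)"
```

```text
t 4.25 F [-0.13 -0.05  0.17] sd [0.32 0.4  0.7 ] p [ 0.513  -0.1086  0.1998] sd [0.0001 0.     0.    ] jt [-38.89 -35.23   0.05] [0.12 0.14 0.  ]
t 4.45 F [ 0.32 -0.3   0.14] sd [0.11 0.17 0.3 ] p [ 0.5127 -0.1086  0.1995] sd [0.0001 0.     0.0001] jt [-39.14 -35.43   0.05] [0.01 0.   0.  ]
```

View pics/s2z.png

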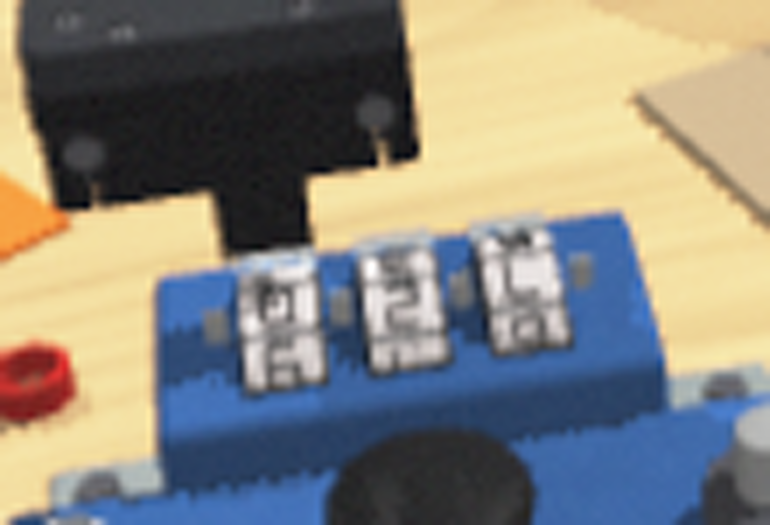

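>>> drive_tool([
  {"rx":0,"ry":0,"rz":0,"x":0.001,"y":0,"z":0.004,"fingers":0},
  {"rx":0,"ry":0,"rz":0,"x":0.001,"y":0,"z":0.005,"fingers":0},
])

```text
time: 4.7
ee_pos: [0.5125, -0.1074, 0.1938]
eef_rot: [0.749, 0.663, -0.0, -0.0]
ft_force: [-0.4, 0.0, 0.7]
width: 0.0003
```

```bash
python3 -c "
from mv import *
feel(4)"
```

```text
t 4.9 F [-0.59  0.17  0.18] sd [0.16 0.27 0.51] p [ 0.5126 -0.1076  0.194 ] sd [0.0001 0.     0.0001] jt [-3.941e+01 -3.513e+01  3.000e-02] [0.17 0.14 0.01]
```

>>> drive_tool([
  {"rx":0,"ry":0,"rz":0,"x":0,"y":0,"z":0.001,"fingers":0},
  {"rx":0,"ry":0,"rz":0,"x":0,"y":0,"z":0.001,"fingers":0},
])

```text
time: 5.15
ee_pos: [0.5127, -0.1076, 0.1932]
eef_rot: [0.749, 0.663, 0.0, -0.0]
ft_force: [1.7, 1.4, -0.2]
width: 0.0005
```

>>> drive_tool([
  {"rx":0,"ry":0,"rz":0,"x":0,"y":0,"z":0.001,"fingers":0},
  {"rx":0,"ry":0,"rz":0,"x":0,"y":0,"z":0.001,"fingers":0},
])

```text
time: 5.4
ee_pos: [0.5126, -0.1076, 0.1921]
eef_rot: [0.749, 0.663, -0.0, -0.0]
ft_force: [-0.0, 0.2, 0.0]
width: 0.0007
```

```bash
python3 -c "
from mv import *
feel(3)"
```

```text
t 5.55 F [0.19 0.04 0.05] sd [0.3  0.57 0.59] p [ 0.5127 -0.1076  0.1922] sd [0. 0. 0.] jt [-39.51 -35.03   0.05] [0.01 0.01 0.  ]
```

>>> drive_tool([
  {"rx":0,"ry":0,"rz":0,"x":0,"y":0,"z":0.001,"fingers":0},
  {"rx":0,"ry":0,"rz":0,"x":0,"y":0,"z":0.001,"fingers":0},
])

```text
time: 5.8
ee_pos: [0.5126, -0.1076, 0.1911]
eef_rot: [0.749, 0.663, 0.0, -0.0]
ft_force: [-0.3, -0.4, 0.4]
width: 0.0007
```

```bash
python3 -c "
from mv import *
feel(2)"
```

```text
t 5.9 F [-0.2   0.02  0.33] sd [1.37 0.52 0.47] p [ 0.5127 -0.1076  0.1912] sd [0. 0. 0.] jt [-39.57 -34.98   0.04] [0. 0. 0.]
```

>>> drive_tool([
  {"rx":0,"ry":0,"rz":0,"x":0,"y":0,"z":0.001,"fingers":0},
  {"rx":0,"ry":0,"rz":0,"x":0,"y":0,"z":0.001,"fingers":0},
])

```text
time: 6.15
ee_pos: [0.5126, -0.1076, 0.1901]
eef_rot: [0.749, 0.663, -0.0, -0.0]
ft_force: [0.3, 0.6, -0.5]
width: 0.0005
```

```bash
python3 -c "
from mv import *
feel(2)"
```

```text
t 6.25 F [-0.17 -0.65  0.16] sd [0.26 0.31 0.36] p [ 0.5126 -0.1076  0.1902] sd [0. 0. 0.] jt [-39.63 -34.94   0.04] [0. 0. 0.]
```

>>> drive_tool([
  {"rx":0,"ry":0,"rz":0,"x":0,"y":0,"z":0.001,"fingers":0},
  {"rx":0,"ry":0,"rz":0,"x":0,"y":0,"z":0.001,"fingers":0},
])

```text
time: 6.5
ee_pos: [0.5126, -0.1076, 0.1891]
eef_rot: [0.749, 0.663, -0.0, -0.0]
ft_force: [-0.4, -0.5, -0.9]
width: 0.0007
```

```bash
python3 -c "
from mv import *
feel(2)"
```

```text
t 6.6 F [-0.04 -0.41 -0.66] sd [0.07 0.51 0.05] p [ 0.5127 -0.1076  0.1892] sd [0. 0. 0.] jt [-39.69 -34.9    0.05] [0. 0. 0.]
```

>>> drive_tool([
  {"rx":0,"ry":0,"rz":0,"x":0,"y":0,"z":0.0005,"fingers":0},
  {"rx":0,"ry":0,"rz":0,"x":0,"y":0,"z":0.0005,"fingers":0},
])

```text
time: 6.85
ee_pos: [0.5126, -0.1076, 0.1887]
eef_rot: [0.749, 0.663, -0.0, -0.0]
ft_force: [-1.0, -0.2, -0.1]
width: 0.0005
```

```bash
python3 -c "
from mv import *
feel(2)"
```

```text
t 6.95 F [ 0.09 -0.16  0.09] sd [0.2  0.12 0.66] p [ 0.5127 -0.1076  0.1887] sd [0. 0. 0.] jt [-39.74 -34.89   0.05] [0. 0. 0.]
```

>>> drive_tool([
  {"rx":0,"ry":0,"rz":0,"x":0,"y":0,"z":0.0005,"fingers":0},
  {"rx":0,"ry":0,"rz":0,"x":0,"y":0,"z":0.0005,"fingers":0},
])

```text
time: 7.2
ee_pos: [0.5126, -0.1076, 0.1882]
eef_rot: [0.749, 0.663, 0.0, -0.0]
ft_force: [-0.8, 0.2, 0.3]
width: 0.0004
```

```bash
python3 -c "
from mv import *
feel(2)"
```

```text
t 7.3 F [ 0.23  0.37 -0.27] sd [0.2  0.11 0.16] p [ 0.5126 -0.1076  0.1882] sd [0. 0. 0.] jt [-39.77 -34.87   0.05] [0. 0. 0.]
```

>>> drive_tool([
  {"rx":0,"ry":0,"rz":0,"x":0,"y":0,"z":0.0005,"fingers":0},
  {"rx":0,"ry":0,"rz":0,"x":0,"y":0,"z":0.0005,"fingers":0},
])

```text
time: 7.55
ee_pos: [0.5127, -0.1076, 0.1878]
eef_rot: [0.749, 0.663, 0.0, -0.0]
ft_force: [0.3, 0.4, 0.6]
width: 0.0006
```

```bash
python3 -c "
from mv import *
feel(2)"
```

```text
t 7.65 F [-0.17 -0.01  1.31] sd [0.03 0.04 0.27] p [ 0.5127 -0.1076  0.1878] sd [0. 0. 0.] jt [-39.4  -34.51   0.  ] [0.01 0.01 0.  ]
```

>>> drive_tool([
  {"rx":0,"ry":0,"rz":0,"x":0,"y":0,"z":0.0005,"fingers":0},
  {"rx":0,"ry":0,"rz":0,"x":0,"y":0,"z":0.0005,"fingers":0},
])

```text
time: 7.9
ee_pos: [0.5128, -0.1076, 0.1876]
eef_rot: [0.749, 0.663, 0.0, -0.0]
ft_force: [-1.3, 0.7, 6.0]
width: 0.0001
```

```bash
python3 -c "
from mv import *
feel(2)"
```

```text
t 8.0 F [-1.62  0.23  6.07] sd [0.71 0.15 0.94] p [ 0.5128 -0.1077  0.1876] sd [0. 0. 0.] jt [-37.72 -33.5   -0.61] [0.03 0.01 0.01]
```

```bash
python3 -c "
from mv import *
feel(6)"
```

```text
t 8.3 F [-1.6   0.19  5.9 ] sd [0.23 0.37 0.31] p [ 0.5128 -0.1077  0.1876] sd [0. 0. 0.] jt [-37.75 -33.51  -0.59] [0. 0. 0.]
```

>>> drive_tool([
  {"rx":0,"ry":0,"rz":0,"x":0,"y":0.002,"z":-0.0001,"fingers":0},
  {"rx":0,"ry":0,"rz":0,"x":0,"y":0.004,"z":-0.0001,"fingers":0},
])

```text
time: 8.55
ee_pos: [0.5168, -0.1082, 0.1877]
eef_rot: [0.749, 0.663, 0.0, -0.0]
ft_force: [-2.1, -0.2, 6.9]
width: 0.0004
```

```bash
python3 -c "
from mv import *
feel(3)"
```

```text
t 8.7 F [-1.37 -0.58  6.16] sd [0.46 0.38 0.22] p [ 0.517  -0.1082  0.1877] sd [0. 0. 0.] jt [-38.38 -33.06  -0.4 ] [0.22 0.12 0.06]
```

>>> drive_tool([
  {"rx":0,"ry":0,"rz":0,"x":0,"y":0.002,"z":-0.00015,"fingers":0},
  {"rx":0,"ry":0,"rz":0,"x":0,"y":0.004,"z":-0.00015,"fingers":0},
])

```text
time: 8.95
ee_pos: [0.5207, -0.1087, 0.1878]
eef_rot: [0.749, 0.663, 0.0, -0.0]
ft_force: [-2.3, 0.2, 5.5]
width: 0.0004
```

```bash
python3 -c "
from mv import *
feel(3)
s=snap('scene','s3');crop(s,200,310,190,265,7,'s3z')"
```

```text
t 9.1 F [-1.52  0.56  4.76] sd [0.72 0.1  0.53] p [ 0.5209 -0.1087  0.1878] sd [0. 0. 0.] jt [-39.39 -33.31  -0.37] [0.25 0.06 0.08]
```

View pics/s3z.png

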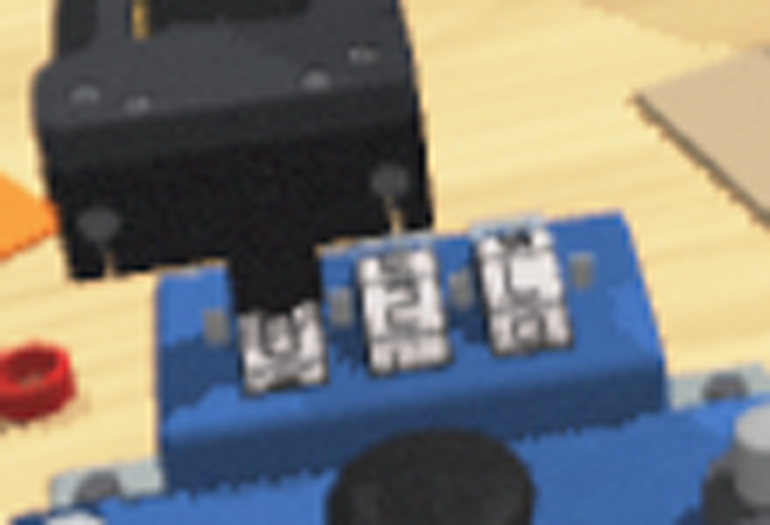

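>>> drive_tool([
  {"rx":0,"ry":0,"rz":0,"x":0,"y":0.002,"z":0,"fingers":0},
  {"rx":0,"ry":0,"rz":0,"x":0,"y":0.004,"z":0,"fingers":0},
  {"rx":0,"ry":0,"rz":0,"x":0,"y":0.006,"z":0,"fingers":0},
])

```text
time: 9.52
ee_pos: [0.5266, -0.1094, 0.1876]
eef_rot: [0.749, 0.663, 0.0, -0.0]
ft_force: [-1.9, 0.3, 2.9]
width: 0.0005
```

```bash
python3 -c "
from mv import *
feel(3)
s=snap('scene','s4');crop(s,200,310,190,265,7,'s4z')"
```

```text
t 9.68 F [-1.26 -0.67  4.09] sd [0.7  0.2  0.61] p [ 0.5268 -0.1094  0.1875] sd [0. 0. 0.] jt [-40.9  -33.54  -0.23] [0.37 0.03 0.09]
```

View pics/s4z.png

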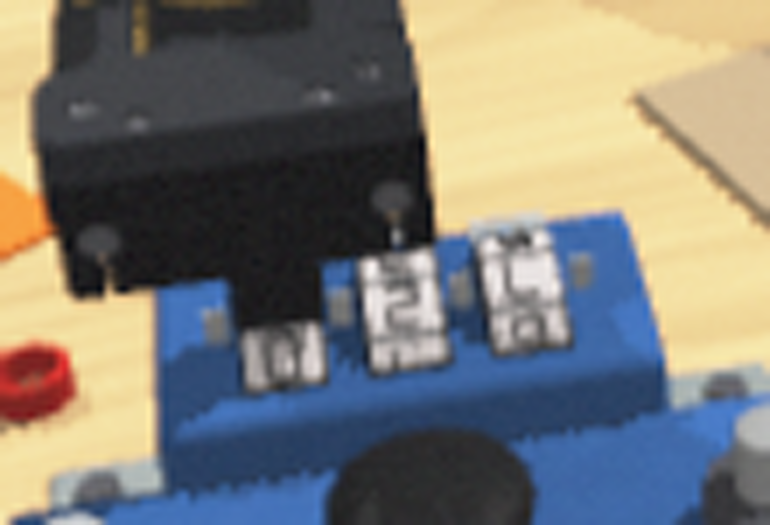

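>>> drive_tool([
  {"rx":0,"ry":0,"rz":0,"x":0,"y":0,"z":-0.02,"fingers":0},
  {"rx":0,"ry":0,"rz":0,"x":0.001,"y":-0.03,"z":-0.03,"fingers":0},
  {"rx":0,"ry":0,"rz":0,"x":0.001,"y":-0.03,"z":-0.03,"fingers":0},
])

```text
time: 10.1
ee_pos: [0.4959, -0.1045, 0.2177]
eef_rot: [0.749, 0.663, 0.001, -0.0]
ft_force: [-0.1, 1.0, -0.1]
width: 0.0005
```

```bash
cat >> unwrap.py <<'E'
def blades(d,name,q=(.522,-.0785,-.124),dz=4,k=7):
    pass
E
python3 -c "
from mv import *
s=snap('scene','s5');crop(s,220,300,205,260,10,'s5z')
from unwrap import unwrap
im=unwrap(s,(.5224,-.0800,-.1237),4,'u5',10)
cv2.imwrite('pics/u5.png',cv2.resize(im,(720,580)))
feel(1)"
```

```text
t 10.2 F [0.99 0.35 0.09] sd [0. 0. 0.] p [ 0.497  -0.1043  0.2174] sd [0. 0. 0.] jt [-36.2  -35.76   0.13] [0. 0. 0.]
```

View pics/s5z.png

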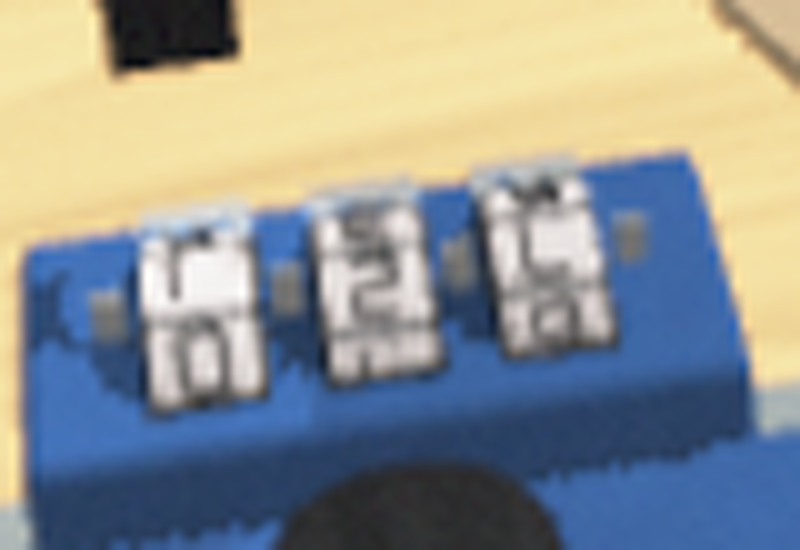

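View pics/u5.png

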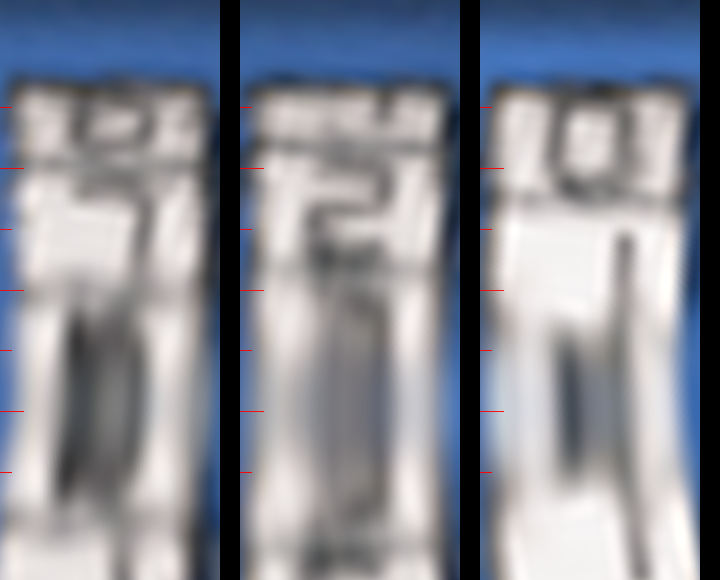

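```bash
cat > cyl.py <<'E'
from mv import *
from scipy.optimize import least_squares
def fitc(ds):
  for yc in (30,0,-30):
    pts=[]
    for d in ds:
        P=cloud(d).reshape(-1,3); a=POSE[2]
        D=P[:,:2]-POSE[:2]; X=D@[np.cos(a),np.sin(a)]*1e3; Y=D@[-np.sin(a),np.cos(a)]*1e3; Z=P[:,2]*1e3
        m=(abs(Y-yc)<7)&(abs(X)<24)&(Z>108)&(Z<128); pts.append(np.c_[X,Z][m])
    p=np.vstack(pts)
    f=least_squares(lambda q:np.hypot(p[:,0]-q[0],p[:,1]-q[1])-26,[0,92],loss='soft_l1')
    rs=np.hypot(p[:,0]-f.x[0],p[:,1]-f.x[1])-26
    print(yc,len(p),np.round(f.x,2),'top',round(f.x[1]+26,1),'rms',rs.std().round(2),'X',p[:,0].min().round(1),p[:,0].max().round(1))
if __name__=='__main__':
    s=viewer.camera('scene'); fitc([s])
    for u,v in((110,315),(290,290),(460,265),(630,237)):
        U,V=220+u/10-.5,205+v/10-.5
        for dv in(-2,-1,0,1,2):
            w=to_world(s,round(U),round(V+dv)); a=POSE[2];D=w[:2]-POSE[:2]
            print(round(U),round(V+dv),np.round([D@[np.cos(a),np.sin(a)]*1e3,D@[-np.sin(a),np.cos(a)]*1e3,w[2]*1e3],1))
    feel(2)
E
python3 cyl.py
```

```text
30 123 [ 1.98 93.92] top 119.9 rms 0.97 X -12.3 23.9
0 127 [ 1.8  94.13] top 120.1 rms 1.0 X -11.2 23.9
-30 127 [ 1.43 93.92] top 119.9 rms 0.89 X -11.0 23.8
230 234 [  1.6 -46.9 115.6]
230 235 [  3.4 -47.1 114.8]
230 236 [  3.  -47.4 112.4]
230 237 [551.   -7.7 503.9]
230 238 [  3.9 -47.9 108.9]
248 232 [  2.7 -16.2 114.8]
248 232 [  2.7 -16.2 114.8]
248 234 [  0.7 -16.8 109.1]
248 234 [  0.7 -16.8 109.1]
248 236 [  5.6 -17.2 108.4]
266 229 [  1.8  15.2 114.7]
266 230 [  2.6  15.  113.1]
266 231 [  1.9  14.8 110.5]
266 232 [  2.6  14.5 108.9]
266 233 [  1.9  14.4 106.2]
282 226 [  2.9  43.6 116.7]
282 227 [  2.4  43.5 114.2]
282 228 [  4.6  43.1 113.6]
282 229 [  2.2  43.1 109.7]
282 230 [  0.4  43.1 106.3]
t 10.35 F [ 1.08  0.3  -0.47] sd [0.22 0.06 0.1 ] p [ 0.4972 -0.1045  0.2171] sd [0. 0. 0.] jt [-35.59 -36.04   0.05] [0.11 0.03 0.  ]
```

>>> drive_tool([
  {"rx":0,"ry":0,"rz":0,"x":0,"y":0.016,"z":0.015,"fingers":0},
  {"rx":0,"ry":0,"rz":0,"x":0,"y":0.016,"z":0.027,"fingers":0},
  {"rx":0,"ry":0,"rz":0,"x":0,"y":0.016,"z":0.0288,"fingers":0},
  {"rx":0,"ry":0,"rz":0,"x":0,"y":0.016,"z":0.0288,"fingers":0},
])

```text
time: 10.85
ee_pos: [0.5124, -0.1067, 0.1886]
eef_rot: [0.749, 0.663, -0.0, -0.0]
ft_force: [-0.3, -0.8, -0.3]
width: 0.0005
```

```bash
python3 -c "
from mv import *
feel(3)"
```

```text
t 11.0 F [ 0.28  0.03 -0.27] sd [0.4  0.25 0.44] p [ 0.5126 -0.1067  0.189 ] sd [0.0001 0.     0.0001] jt [-39.19 -34.77   0.05] [0.13 0.04 0.01]
```

>>> drive_tool([
  {"rx":0,"ry":0,"rz":0,"x":0,"y":0,"z":0.0012,"fingers":0},
  {"rx":0,"ry":0,"rz":0,"x":0,"y":0,"z":0.0012,"fingers":0},
])

```text
time: 11.25
ee_pos: [0.5129, -0.1066, 0.1877]
eef_rot: [0.749, 0.663, 0.0, 0.0]
ft_force: [-0.4, 0.0, 3.1]
width: 0.0
```

```bash
python3 -c "
from mv import *
feel(2)"
```

```text
t 11.35 F [-0.97 -0.55  2.97] sd [0.25 0.24 0.02] p [ 0.5129 -0.1066  0.1877] sd [0. 0. 0.] jt [-38.68 -33.97  -0.1 ] [0.07 0.05 0.01]
```

>>> drive_tool([
  {"rx":0,"ry":0,"rz":0,"x":0,"y":0,"z":0.0002,"fingers":0},
  {"rx":0,"ry":0,"rz":0,"x":0,"y":0.002,"z":0.0002,"fingers":0},
  {"rx":0,"ry":0,"rz":0,"x":0,"y":0.004,"z":0.0002,"fingers":0},
])

```text
time: 11.72
ee_pos: [0.5168, -0.1071, 0.1876]
eef_rot: [0.749, 0.663, 0.0, -0.0]
ft_force: [-2.3, -0.0, 6.3]
width: 0.0004
```

```bash
python3 -c "
from mv import *
feel(2)"
```

```text
t 11.82 F [-1.27  0.46  5.92] sd [0.66 0.21 0.17] p [ 0.517  -0.1071  0.1876] sd [0. 0. 0.] jt [-38.23 -32.95  -0.43] [0.26 0.12 0.06]
```

>>> drive_tool([
  {"rx":0,"ry":0,"rz":0,"x":0,"y":0.002,"z":-0.00015,"fingers":0},
  {"rx":0,"ry":0,"rz":0,"x":0,"y":0.004,"z":-0.00015,"fingers":0},
  {"rx":0,"ry":0,"rz":0,"x":0,"y":0.006,"z":-0.00015,"fingers":0},
  {"rx":0,"ry":0,"rz":0,"x":0,"y":0.007,"z":-0.00015,"fingers":0},
])

```text
time: 12.32
ee_pos: [0.5238, -0.1081, 0.1877]
eef_rot: [0.749, 0.663, 0.0, -0.0]
ft_force: [-2.1, -0.2, 5.8]
width: 0.0006
```

```bash
python3 -c "
from mv import *
feel(2)"
```

```text
t 12.43 F [-1.76  0.22  5.91] sd [0.18 0.09 0.11] p [ 0.5239 -0.1081  0.1877] sd [0. 0. 0.] jt [-39.54 -33.22  -0.47] [0.09 0.04 0.06]
```

>>> drive_tool([
  {"rx":0,"ry":0,"rz":0,"x":0,"y":0,"z":-0.015,"fingers":0},
  {"rx":0,"ry":0,"rz":0,"x":0.03,"y":-0.03,"z":-0.02,"fingers":0},
  {"rx":0,"ry":0,"rz":0,"x":0.03,"y":-0.03,"z":-0.02,"fingers":0},
])

```text
time: 12.8
ee_pos: [0.4969, -0.0725, 0.2083]
eef_rot: [0.748, 0.664, 0.001, -0.001]
ft_force: [0.3, 0.3, 0.1]
width: 0.0004
```

```bash
python3 -c "
from mv import *
s=snap('scene','s6');crop(s,220,300,205,260,10,'s6z')
from unwrap import unwrap
im=unwrap(s,(.5237,-.0800,-.1237),6,'u6',10)
cv2.imwrite('pics/u6.png',cv2.resize(im,(720,580)))
feel(1)"
```

```text
t 12.9 F [-0.4  -0.97  0.35] sd [0. 0. 0.] p [ 0.4978 -0.0744  0.2081] sd [0. 0. 0.] jt [-35.48 -35.29   0.13] [0. 0. 0.]
```

View pics/u6.png

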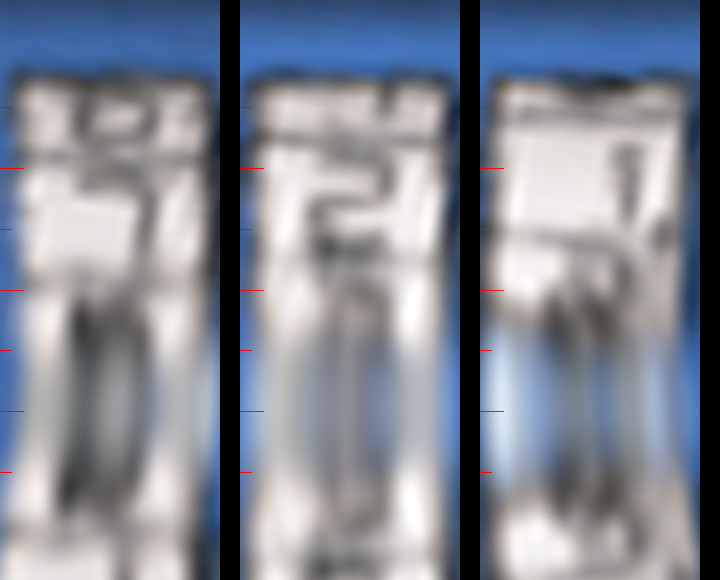

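View pics/s6z.png

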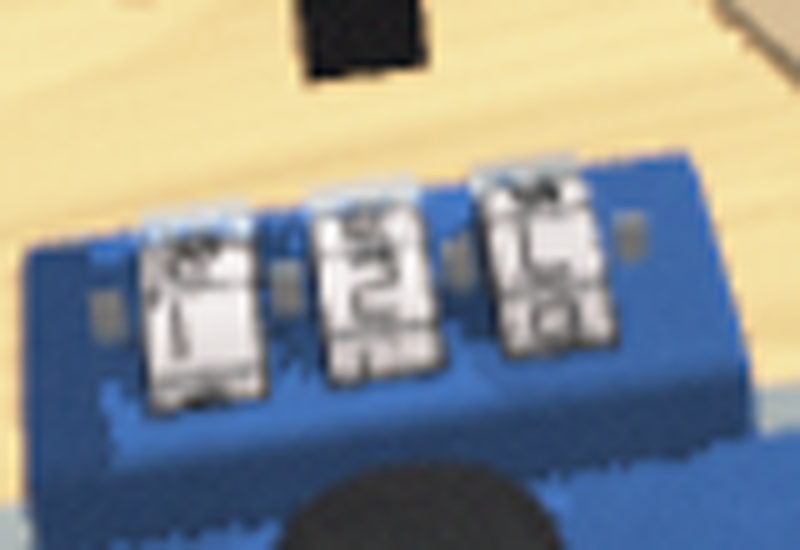

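>>> drive_tool([
  {"rx":0,"ry":0,"rz":0,"x":0,"y":0.0175,"z":0.01,"fingers":0},
  {"rx":0,"ry":0,"rz":0,"x":0,"y":0.0175,"z":0.018,"fingers":0},
  {"rx":0,"ry":0,"rz":0,"x":0,"y":0.0175,"z":0.0192,"fingers":0},
  {"rx":0,"ry":0,"rz":0,"x":0,"y":0.0175,"z":0.0194,"fingers":0},
])

```text
time: 13.4
ee_pos: [0.5146, -0.077, 0.1881]
eef_rot: [0.749, 0.662, -0.0, -0.0]
ft_force: [0.0, 0.3, -0.3]
width: 0.0006
```

```bash
python3 -c "
from mv import *
feel(3)"
```

```text
t 13.55 F [-0.22  0.34 -0.2 ] sd [0.28 0.44 0.19] p [ 0.5148 -0.0768  0.1882] sd [0.0001 0.0001 0.    ] jt [-38.95 -34.83   0.04] [0.06 0.01 0.  ]
```

>>> drive_tool([
  {"rx":0,"ry":0,"rz":0,"x":0,"y":0,"z":0.0005,"fingers":0},
  {"rx":0,"ry":0,"rz":0,"x":0,"y":0,"z":0.0005,"fingers":0},
])

```text
time: 13.8
ee_pos: [0.515, -0.0766, 0.1876]
eef_rot: [0.749, 0.663, 0.0, -0.0]
ft_force: [-0.0, 0.9, 0.1]
width: 0.0004
```

```bash
python3 -c "
from mv import *
feel(3)"
```

```text
t 13.95 F [-0.13  0.06  0.73] sd [0.39 0.31 0.24] p [ 0.515  -0.0766  0.1876] sd [0. 0. 0.] jt [-3.893e+01 -3.454e+01  1.000e-02] [0.03 0.03 0.  ]
```

>>> drive_tool([
  {"rx":0,"ry":0,"rz":0,"x":0,"y":0,"z":0.0004,"fingers":0},
  {"rx":0,"ry":0,"rz":0,"x":0,"y":0,"z":0.0004,"fingers":0},
  {"rx":0,"ry":0,"rz":0,"x":0,"y":0.002,"z":0.0004,"fingers":0},
])

```text
time: 14.32
ee_pos: [0.5168, -0.0769, 0.1873]
eef_rot: [0.749, 0.663, 0.0, -0.0]
ft_force: [-2.6, 0.3, 5.7]
width: 0.0004
```

```bash
python3 -c "
from mv import *
feel(2)"
```

```text
t 14.43 F [-2.37  0.17  6.5 ] sd [0.34 0.03 0.56] p [ 0.5171 -0.0769  0.1874] sd [0. 0. 0.] jt [-37.54 -33.25  -0.65] [0.25 0.2  0.02]
```

>>> drive_tool([
  {"rx":0,"ry":0,"rz":0,"x":0,"y":0.002,"z":-0.00015,"fingers":0},
  {"rx":0,"ry":0,"rz":0,"x":0,"y":0.004,"z":-0.00015,"fingers":0},
  {"rx":0,"ry":0,"rz":0,"x":0,"y":0.006,"z":-0.00015,"fingers":0},
])

```text
time: 14.8
ee_pos: [0.523, -0.0777, 0.1876]
eef_rot: [0.749, 0.663, 0.0, -0.0]
ft_force: [-2.9, -0.2, 5.8]
width: 0.0005
```

```bash
python3 -c "
from mv import *
feel(2)"
```

```text
t 14.9 F [-1.36  0.51  6.42] sd [0.61 0.37 0.4 ] p [ 0.5232 -0.0777  0.1876] sd [0. 0. 0.] jt [-38.52 -32.97  -0.43] [0.25 0.08 0.08]
```

>>> drive_tool([
  {"rx":0,"ry":0,"rz":0,"x":0,"y":0.002,"z":-0.00015,"fingers":0},
  {"rx":0,"ry":0,"rz":0,"x":0,"y":0.004,"z":-0.00015,"fingers":0},
  {"rx":0,"ry":0,"rz":0,"x":0,"y":0.006,"z":-0.00015,"fingers":0},
])

```text
time: 15.28
ee_pos: [0.529, -0.0785, 0.1877]
eef_rot: [0.749, 0.663, 0.0, -0.0]
ft_force: [-1.8, 0.6, 5.3]
width: 0.0002
```

```bash
python3 -c "
from mv import *
feel(2)"
```

```text
t 15.38 F [-0.93  0.05  4.93] sd [0.4  0.16 0.67] p [ 0.5291 -0.0785  0.1877] sd [0. 0. 0.] jt [-40.03 -33.31  -0.34] [0.31 0.01 0.08]
```

>>> drive_tool([
  {"rx":0,"ry":0,"rz":0,"x":0,"y":0,"z":-0.006,"fingers":0},
  {"rx":0,"ry":0,"rz":0,"x":0,"y":-0.014,"z":-0.006,"fingers":0},
  {"rx":0,"ry":0,"rz":0,"x":0,"y":-0.014,"z":-0.001,"fingers":0},
  {"rx":0,"ry":0,"rz":0,"x":0,"y":-0.014,"z":-0.0003,"fingers":0},
  {"rx":0,"ry":0,"rz":0,"x":0,"y":-0.014,"z":0.0001,"fingers":0},
  {"rx":0,"ry":0,"rz":0,"x":0,"y":-0.012,"z":0.0001,"fingers":0},
])

```text
time: 16.12
ee_pos: [0.5171, -0.0768, 0.1876]
eef_rot: [0.749, 0.663, 0.0, -0.0]
ft_force: [-1.6, 1.2, 6.5]
width: 0.0004
```

```bash
python3 -c "
from mv import *
feel(2)"
```

```text
t 16.23 F [-1.69  0.06  5.05] sd [0.19 0.44 0.42] p [ 0.5174 -0.0768  0.1876] sd [0. 0. 0.] jt [-37.77 -33.42  -0.61] [0.17 0.31 0.01]
```

>>> drive_tool([
  {"rx":0,"ry":0,"rz":0,"x":0,"y":0.002,"z":-0.0001,"fingers":0},
  {"rx":0,"ry":0,"rz":0,"x":0,"y":0.004,"z":-0.0001,"fingers":0},
  {"rx":0,"ry":0,"rz":0,"x":0,"y":0.006,"z":-0.00015,"fingers":0},
  {"rx":0,"ry":0,"rz":0,"x":0,"y":0.008,"z":-0.0002,"fingers":0},
  {"rx":0,"ry":0,"rz":0,"x":0,"y":0.01,"z":-0.0002,"fingers":0},
  {"rx":0,"ry":0,"rz":0,"x":0,"y":0.012,"z":-0.0002,"fingers":0},
])

```text
time: 16.98
ee_pos: [0.5292, -0.0784, 0.1877]
eef_rot: [0.749, 0.663, 0.0, 0.0]
ft_force: [-1.0, 1.1, 4.2]
width: 0.0005
```

```bash
python3 -c "
from mv import *
feel(2)"
```

```text
t 17.07 F [-1.53  0.27  4.39] sd [0.46 0.49 0.5 ] p [ 0.5293 -0.0784  0.1877] sd [0. 0. 0.] jt [-40.18 -33.32  -0.29] [0.39 0.07 0.13]
```

>>> drive_tool([
  {"rx":0,"ry":0,"rz":0,"x":0,"y":0,"z":-0.006,"fingers":0},
  {"rx":0,"ry":0,"rz":0,"x":0,"y":-0.014,"z":-0.006,"fingers":0},
  {"rx":0,"ry":0,"rz":0,"x":0,"y":-0.014,"z":-0.001,"fingers":0},
  {"rx":0,"ry":0,"rz":0,"x":0,"y":-0.014,"z":-0.0002,"fingers":0},
  {"rx":0,"ry":0,"rz":0,"x":0,"y":-0.014,"z":0.0002,"fingers":0},
  {"rx":0,"ry":0,"rz":0,"x":0,"y":-0.012,"z":0.0002,"fingers":0},
  {"rx":0,"ry":0,"rz":0,"x":0,"y":-0.01,"z":0.0001,"fingers":0},
  {"rx":0,"ry":0,"rz":0,"x":0,"y":-0.008,"z":0.0001,"fingers":0},
  {"rx":0,"ry":0,"rz":0,"x":0,"y":-0.006,"z":5e-05,"fingers":0},
  {"rx":0,"ry":0,"rz":0,"x":0,"y":-0.004,"z":0,"fingers":0},
  {"rx":0,"ry":0,"rz":0,"x":0,"y":-0.002,"z":0,"fingers":0},
  {"rx":0,"ry":0,"rz":0,"x":0,"y":0,"z":0,"fingers":0},
])

```text
time: 18.58
ee_pos: [0.5292, -0.0784, 0.1877]
eef_rot: [0.749, 0.663, 0.0, 0.0]
ft_force: [-1.6, 1.8, 4.4]
width: 0.0004
```

```bash
python3 -c "
from mv import *
feel(2)
s=snap('scene','s7');crop(s,220,300,205,260,10,'s7z')"
```

```text
t 18.68 F [-1.31  0.65  4.38] sd [1.25 0.07 0.38] p [ 0.5293 -0.0784  0.1877] sd [0. 0. 0.] jt [-40.17 -33.32  -0.3 ] [0.39 0.07 0.13]
```

View pics/s7z.png

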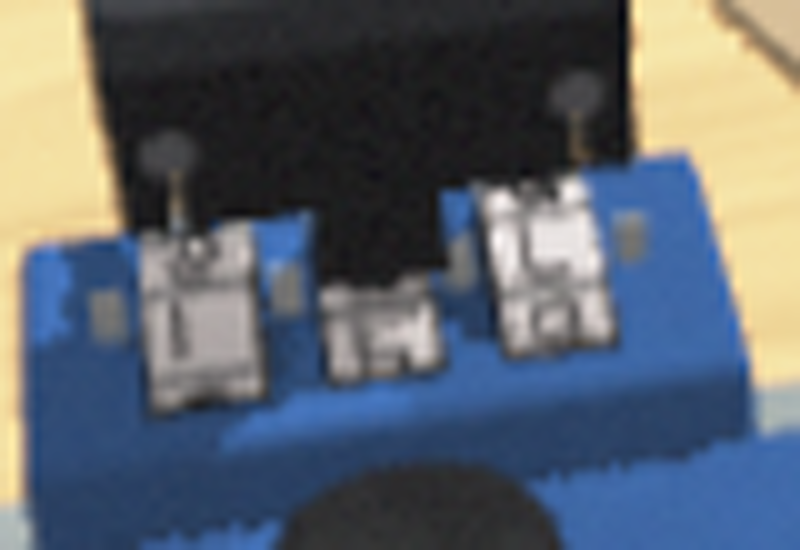

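>>> drive_tool([
  {"rx":0,"ry":0,"rz":0,"x":0,"y":0,"z":-0.006,"fingers":0},
  {"rx":0,"ry":0,"rz":0,"x":0,"y":-0.014,"z":-0.006,"fingers":0},
  {"rx":0,"ry":0,"rz":0,"x":0,"y":-0.014,"z":-0.001,"fingers":0},
  {"rx":0,"ry":0,"rz":0,"x":0,"y":-0.014,"z":-0.0002,"fingers":0},
  {"rx":0,"ry":0,"rz":0,"x":0,"y":-0.014,"z":0.0002,"fingers":0},
  {"rx":0,"ry":0,"rz":0,"x":0,"y":-0.012,"z":0.0002,"fingers":0},
  {"rx":0,"ry":0,"rz":0,"x":0,"y":-0.01,"z":0.0001,"fingers":0},
  {"rx":0,"ry":0,"rz":0,"x":0,"y":-0.008,"z":0.0001,"fingers":0},
  {"rx":0,"ry":0,"rz":0,"x":0,"y":-0.006,"z":5e-05,"fingers":0},
  {"rx":0,"ry":0,"rz":0,"x":0,"y":-0.004,"z":0,"fingers":0},
  {"rx":0,"ry":0,"rz":0,"x":0,"y":-0.002,"z":0,"fingers":0},
  {"rx":0,"ry":0,"rz":0,"x":0,"y":0,"z":0,"fingers":0},
])

```text
time: 20.23
ee_pos: [0.5291, -0.0784, 0.1877]
eef_rot: [0.749, 0.663, 0.0, 0.0]
ft_force: [-2.9, 0.6, 4.0]
width: 0.0003
```

>>> drive_tool([
  {"rx":0,"ry":0,"rz":0,"x":0,"y":0,"z":-0.012,"fingers":0},
  {"rx":0,"ry":0,"rz":0,"x":0,"y":-0.03,"z":-0.02,"fingers":0},
  {"rx":0,"ry":0,"rz":0,"x":0,"y":-0.03,"z":-0.02,"fingers":0},
])

```text
time: 20.6
ee_pos: [0.4983, -0.0748, 0.2084]
eef_rot: [0.749, 0.663, 0.001, -0.0]
ft_force: [0.7, -0.2, 0.4]
width: 0.0008
```

```bash
python3 -c "
from mv import *
s=snap('scene','s8');crop(s,220,300,205,260,10,'s8z')
from unwrap import unwrap
im=unwrap(s,(.5237,-.0800,-.1237),6,'u8',10)
cv2.imwrite('pics/u8.png',cv2.resize(im,(720,580)))
feel(1)"
```

```text
t 20.7 F [ 0.61 -1.09 -0.44] sd [0. 0. 0.] p [ 0.4995 -0.0745  0.2081] sd [0. 0. 0.] jt [-35.93 -35.28   0.14] [0. 0. 0.]
```

View pics/u8.png

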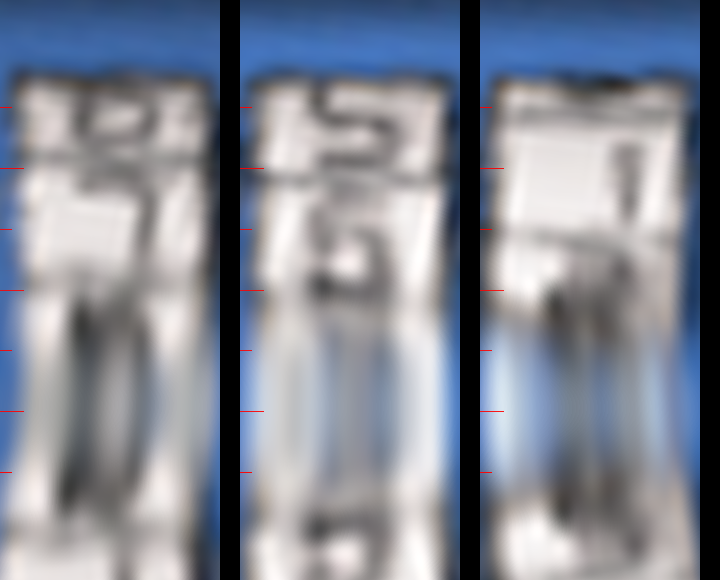

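>>> drive_tool([
  {"rx":0,"ry":0,"rz":0,"x":0,"y":0.018,"z":0.015,"fingers":0},
  {"rx":0,"ry":0,"rz":0,"x":0,"y":0.018,"z":0.018,"fingers":0},
  {"rx":0,"ry":0,"rz":0,"x":0,"y":0.018,"z":0.0185,"fingers":0},
  {"rx":0,"ry":0,"rz":0,"x":0,"y":0.018,"z":0.0185,"fingers":0},
  {"rx":0,"ry":0,"rz":0,"x":0,"y":0.018,"z":0.0195,"fingers":0},
  {"rx":0,"ry":0,"rz":0,"x":0,"y":0.018,"z":0.02,"fingers":0},
  {"rx":0,"ry":0,"rz":0,"x":0,"y":0.018,"z":0.0202,"fingers":0},
])

```text
time: 21.58
ee_pos: [0.517, -0.0768, 0.1876]
eef_rot: [0.749, 0.663, 0.0, -0.0]
ft_force: [-2.1, 0.1, 4.3]
width: 0.0005
```

```bash
python3 -c "
from mv import *
feel(2)"
```

```text
t 21.68 F [-1.4   0.06  4.48] sd [0.41 0.03 0.7 ] p [ 0.517  -0.0769  0.1876] sd [0. 0. 0.] jt [-37.63 -33.76  -0.59] [0.02 0.   0.01]
```

>>> drive_tool([
  {"rx":0,"ry":0,"rz":0,"x":0,"y":0.002,"z":0,"fingers":0},
  {"rx":0,"ry":0,"rz":0,"x":0,"y":0.004,"z":-5e-05,"fingers":0},
  {"rx":0,"ry":0,"rz":0,"x":0,"y":0.006,"z":-0.0001,"fingers":0},
  {"rx":0,"ry":0,"rz":0,"x":0,"y":0.008,"z":-0.0001,"fingers":0},
  {"rx":0,"ry":0,"rz":0,"x":0,"y":0.0095,"z":-0.00015,"fingers":0},
])

```text
time: 22.3
ee_pos: [0.5265, -0.0781, 0.1878]
eef_rot: [0.749, 0.663, 0.0, -0.0]
ft_force: [-0.9, 0.3, 5.6]
width: 0.0003
```

```bash
python3 -c "
from mv import *
feel(2)"
```

```text
t 22.4 F [-1.66  0.58  4.87] sd [0.14 0.27 0.12] p [ 0.5266 -0.0781  0.1878] sd [0. 0. 0.] jt [-39.27 -33.39  -0.46] [0.22 0.01 0.08]
```

>>> drive_tool([
  {"rx":0,"ry":0,"rz":0,"x":0,"y":0,"z":-0.012,"fingers":0},
  {"rx":0,"ry":0,"rz":0,"x":0.03,"y":-0.02,"z":-0.02,"fingers":0},
  {"rx":0,"ry":0,"rz":0,"x":0.03,"y":-0.02,"z":-0.02,"fingers":0},
])

```text
time: 22.78
ee_pos: [0.51, -0.0437, 0.2084]
eef_rot: [0.748, 0.664, 0.001, -0.0]
ft_force: [1.2, 0.1, -0.2]
width: 0.0002
```

```bash
python3 -c "
from mv import *
s=snap('scene','s9');crop(s,220,300,205,260,10,'s9z')
from unwrap import unwrap
im=unwrap(s,(.5237,-.0800,-.1237),6,'u9',10)
cv2.imwrite('pics/u9.png',cv2.resize(im,(720,580)))
feel(1)"
```

```text
t 22.88 F [ 0.73 -0.2   0.53] sd [0. 0. 0.] p [ 0.5104 -0.0458  0.2079] sd [0. 0. 0.] jt [-37.05 -35.65   0.1 ] [0. 0. 0.]
```

View pics/u9.png

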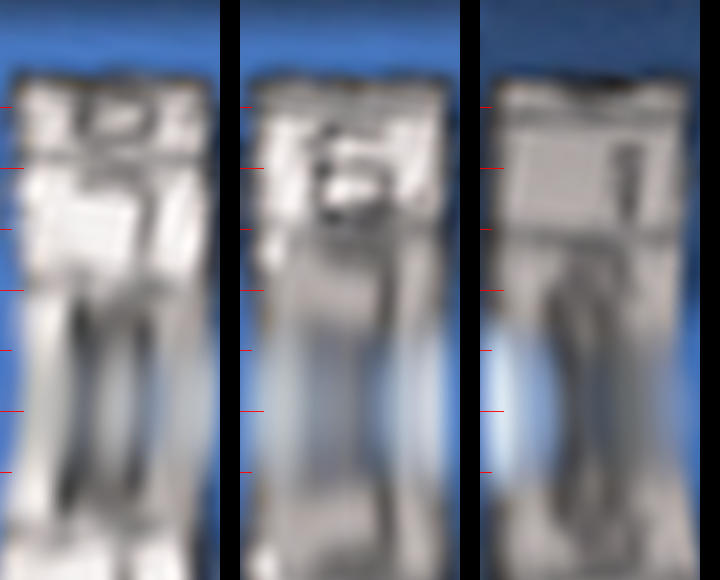

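View pics/s9z.png

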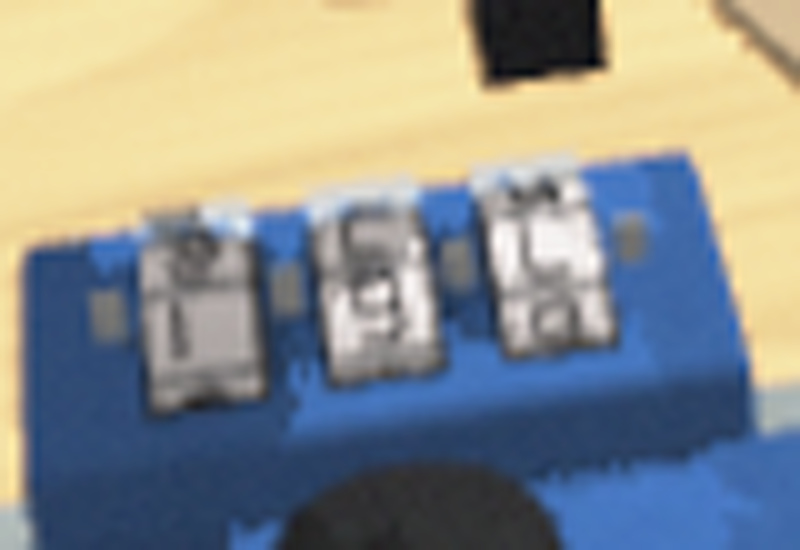

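>>> drive_tool([
  {"rx":0,"ry":0,"rz":0,"x":0,"y":0.023,"z":0.012,"fingers":0},
  {"rx":0,"ry":0,"rz":0,"x":0,"y":0.023,"z":0.018,"fingers":0},
  {"rx":0,"ry":0,"rz":0,"x":0,"y":0.023,"z":0.0188,"fingers":0},
  {"rx":0,"ry":0,"rz":0,"x":0,"y":0.023,"z":0.0192,"fingers":0},
  {"rx":0,"ry":0,"rz":0,"x":0,"y":0.023,"z":0.0194,"fingers":0},
  {"rx":0,"ry":0,"rz":0,"x":0,"y":0.023,"z":0.0196,"fingers":0},
])

```text
time: 23.62
ee_pos: [0.533, -0.0486, 0.1882]
eef_rot: [0.749, 0.663, 0.0, 0.0]
ft_force: [0.7, -1.0, -0.4]
width: 0.0005
```

```bash
python3 -c "
from mv import *
feel(2)"
```

```text
t 23.73 F [ 0.01 -0.48  0.19] sd [0.36 0.44 0.03] p [ 0.533  -0.0486  0.188 ] sd [0. 0. 0.] jt [-4.193e+01 -3.490e+01  4.000e-02] [0.02 0.03 0.  ]
```

>>> drive_tool([
  {"rx":0,"ry":0,"rz":0,"x":0,"y":0,"z":0.0003,"fingers":0},
  {"rx":0,"ry":0,"rz":0,"x":0,"y":0,"z":0.0003,"fingers":0},
])

```text
time: 23.98
ee_pos: [0.533, -0.0486, 0.1877]
eef_rot: [0.749, 0.663, 0.0, -0.0]
ft_force: [-1.1, 0.9, 3.0]
width: 0.0005
```

```bash
python3 -c "
from mv import *
feel(2)"
```

```text
t 24.07 F [-0.77  1.02  3.05] sd [0.3  0.04 0.14] p [ 0.533  -0.0486  0.1877] sd [0. 0. 0.] jt [-40.7  -34.05  -0.31] [0.05 0.04 0.01]
```

>>> drive_tool([
  {"rx":0,"ry":0,"rz":0,"x":0,"y":0,"z":0.0002,"fingers":0},
  {"rx":0,"ry":0,"rz":0,"x":0,"y":-0.002,"z":0.0002,"fingers":0},
  {"rx":0,"ry":0,"rz":0,"x":0,"y":-0.004,"z":0.0002,"fingers":0},
])

```text
time: 24.45
ee_pos: [0.5295, -0.0482, 0.1878]
eef_rot: [0.749, 0.663, 0.001, 0.001]
ft_force: [1.7, -0.2, 5.1]
width: 0.0003
```

```bash
python3 -c "
from mv import *
feel(2)"
```

```text
t 24.55 F [ 1.66 -0.06  6.11] sd [0.08 0.22 0.49] p [ 0.5292 -0.0481  0.1877] sd [0. 0. 0.] jt [-38.59 -31.72   0.53] [0.33 0.09 0.03]
```

>>> drive_tool([
  {"rx":0,"ry":0,"rz":0,"x":0,"y":-0.002,"z":-0.0001,"fingers":0},
  {"rx":0,"ry":0,"rz":0,"x":0,"y":-0.004,"z":-0.0001,"fingers":0},
  {"rx":0,"ry":0,"rz":0,"x":0,"y":-0.006,"z":-0.0001,"fingers":0},
])

```text
time: 24.92
ee_pos: [0.5232, -0.0474, 0.1877]
eef_rot: [0.749, 0.663, 0.0, 0.0]
ft_force: [1.8, 0.8, 5.1]
width: 0.0
```

```bash
python3 -c "
from mv import *
feel(2)"
```

```text
t 25.02 F [1.22 1.   6.12] sd [0.45 0.08 0.49] p [ 0.523  -0.0473  0.1877] sd [0. 0. 0.] jt [-37.42 -31.68   0.47] [0.25 0.08 0.08]
```

>>> drive_tool([
  {"rx":0,"ry":0,"rz":0,"x":0,"y":-0.002,"z":-0.0001,"fingers":0},
  {"rx":0,"ry":0,"rz":0,"x":0,"y":-0.004,"z":-0.0001,"fingers":0},
  {"rx":0,"ry":0,"rz":0,"x":0,"y":-0.005,"z":-0.0001,"fingers":0},
])

```text
time: 25.4
ee_pos: [0.5177, -0.0468, 0.1873]
eef_rot: [0.749, 0.663, -0.0, -0.0]
ft_force: [1.3, -0.0, 1.0]
width: 0.0006
```

```bash
python3 -c "
from mv import *
feel(2)"
```

```text
t 25.5 F [ 1.01 -0.5   2.28] sd [0.02 0.31 0.61] p [ 0.5176 -0.0468  0.1873] sd [0. 0. 0.] jt [-38.2  -33.65   0.24] [0.11 0.06 0.07]
```

>>> drive_tool([
  {"rx":0,"ry":0,"rz":0,"x":0,"y":0,"z":-0.006,"fingers":0},
  {"rx":0,"ry":0,"rz":0,"x":0,"y":0.0165,"z":-0.006,"fingers":0},
  {"rx":0,"ry":0,"rz":0,"x":0,"y":0.0165,"z":-0.002,"fingers":0},
  {"rx":0,"ry":0,"rz":0,"x":0,"y":0.0165,"z":-0.001,"fingers":0},
  {"rx":0,"ry":0,"rz":0,"x":0,"y":0.0165,"z":0,"fingers":0},
  {"rx":0,"ry":0,"rz":0,"x":0,"y":0.0145,"z":0.0001,"fingers":0},
  {"rx":0,"ry":0,"rz":0,"x":0,"y":0.0125,"z":0.0001,"fingers":0},
])

```text
time: 26.38
ee_pos: [0.5307, -0.0483, 0.1878]
eef_rot: [0.749, 0.663, 0.001, 0.0]
ft_force: [0.9, -0.3, 3.9]
width: 0.0006
```

```bash
python3 -c "
from mv import *
feel(2)"
```

```text
t 26.48 F [ 0.78 -0.31  3.23] sd [0.47 0.28 0.87] p [ 0.5305 -0.0483  0.1878] sd [0. 0. 0.] jt [-39.7  -32.82   0.43] [0.26 0.07 0.13]
```

>>> drive_tool([
  {"rx":0,"ry":0,"rz":0,"x":0,"y":-0.002,"z":0.0001,"fingers":0},
  {"rx":0,"ry":0,"rz":0,"x":0,"y":-0.004,"z":0.0001,"fingers":0},
  {"rx":0,"ry":0,"rz":0,"x":0,"y":-0.006,"z":5e-05,"fingers":0},
  {"rx":0,"ry":0,"rz":0,"x":0,"y":-0.008,"z":5e-05,"fingers":0},
  {"rx":0,"ry":0,"rz":0,"x":0,"y":-0.0095,"z":0,"fingers":0},
])

```text
time: 27.1
ee_pos: [0.5212, -0.0471, 0.1877]
eef_rot: [0.749, 0.663, 0.0, 0.0]
ft_force: [1.3, 0.6, 3.8]
width: 0.0005
```

```bash
python3 -c "
from mv import *
feel(2)
s=snap('scene','s10');crop(s,220,300,205,260,10,'s10z')"
```

```text
t 27.2 F [1.39 0.13 5.07] sd [0.35 0.25 0.04] p [ 0.521  -0.0471  0.1876] sd [0. 0. 0.] jt [-37.31 -31.95   0.44] [0.16 0.16 0.08]
```

View pics/s10z.png

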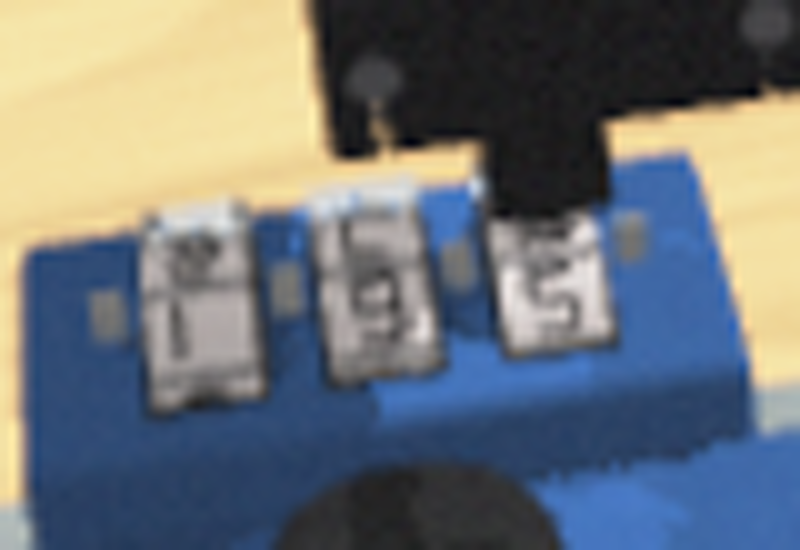

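>>> drive_tool([
  {"rx":0,"ry":0,"rz":0,"x":0,"y":0,"z":-0.006,"fingers":0},
  {"rx":0,"ry":0,"rz":0,"x":0,"y":0.014,"z":-0.006,"fingers":0},
  {"rx":0,"ry":0,"rz":0,"x":0,"y":0.014,"z":-0.002,"fingers":0},
  {"rx":0,"ry":0,"rz":0,"x":0,"y":0.014,"z":-0.001,"fingers":0},
  {"rx":0,"ry":0,"rz":0,"x":0,"y":0.014,"z":0,"fingers":0},
  {"rx":0,"ry":0,"rz":0,"x":0,"y":0.012,"z":0.0001,"fingers":0},
  {"rx":0,"ry":0,"rz":0,"x":0,"y":0.01,"z":0.0001,"fingers":0},
  {"rx":0,"ry":0,"rz":0,"x":0,"y":0.008,"z":0.0001,"fingers":0},
  {"rx":0,"ry":0,"rz":0,"x":0,"y":0.006,"z":0.0001,"fingers":0},
  {"rx":0,"ry":0,"rz":0,"x":0,"y":0.004,"z":5e-05,"fingers":0},
  {"rx":0,"ry":0,"rz":0,"x":0,"y":0.002,"z":0,"fingers":0},
  {"rx":0,"ry":0,"rz":0,"x":0,"y":0,"z":0,"fingers":0},
])

```text
time: 28.75
ee_pos: [0.5211, -0.0472, 0.1877]
eef_rot: [0.749, 0.663, 0.0, 0.0]
ft_force: [1.6, -0.4, 4.4]
width: 0.0005
```

>>> drive_tool([
  {"rx":0,"ry":0,"rz":0,"x":0,"y":0,"z":-0.012,"fingers":0},
  {"rx":0,"ry":0,"rz":0,"x":0,"y":-0.025,"z":-0.02,"fingers":0},
  {"rx":0,"ry":0,"rz":0,"x":0,"y":-0.025,"z":-0.02,"fingers":0},
])

```text
time: 29.12
ee_pos: [0.4952, -0.0439, 0.208]
eef_rot: [0.749, 0.663, 0.0, -0.001]
ft_force: [0.1, 0.0, 0.9]
width: 0.0003
```

```bash
python3 -c "
from mv import *
s=snap('scene','s11');crop(s,220,300,205,260,10,'s11z')
from unwrap import unwrap
im=unwrap(s,(.5237,-.0800,-.1237),6,'u11',10)
cv2.imwrite('pics/u11.png',cv2.resize(im,(720,580)))
feel(1)"
```

```text
t 29.23 F [-0.29  0.12  0.46] sd [0. 0. 0.] p [ 0.4963 -0.0438  0.2077] sd [0. 0. 0.] jt [-34.7  -35.39   0.14] [0. 0. 0.]
```

View pics/u11.png

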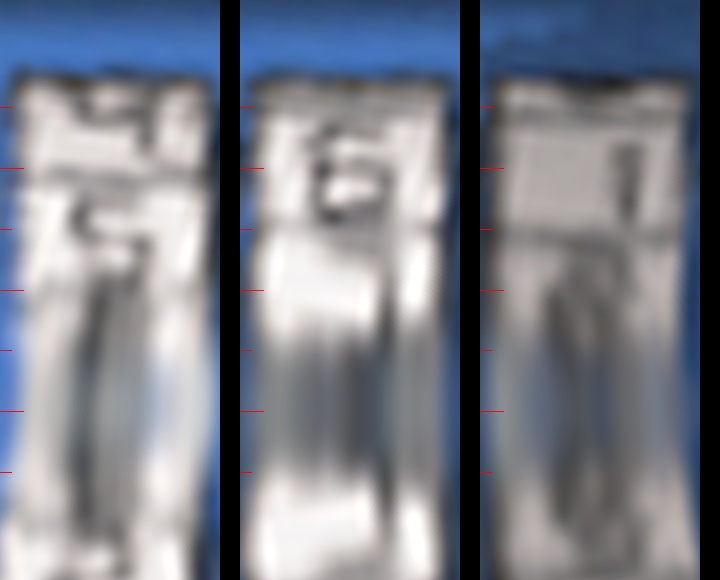

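View pics/s11z.png

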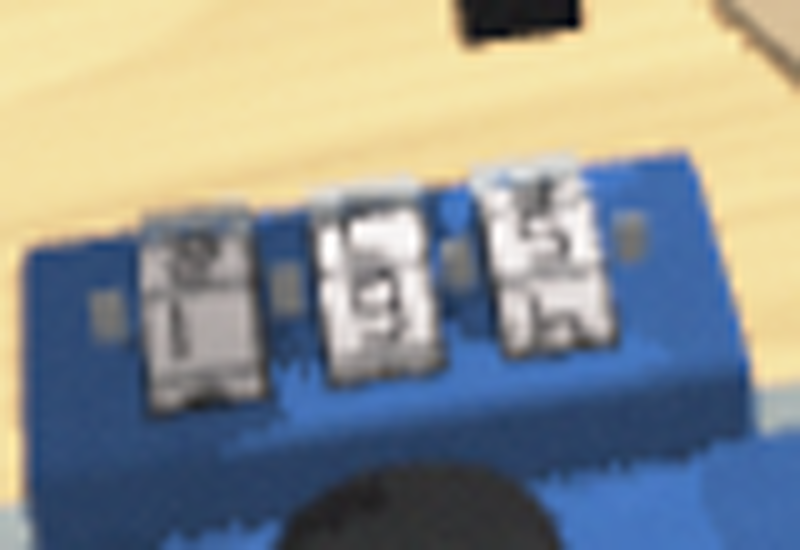

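>>> drive_tool([
  {"rx":0,"ry":0,"rz":0,"x":0,"y":0.039,"z":0.012,"fingers":0},
  {"rx":0,"ry":0,"rz":0,"x":0,"y":0.039,"z":0.018,"fingers":0},
  {"rx":0,"ry":0,"rz":0,"x":0,"y":0.039,"z":0.019,"fingers":0},
  {"rx":0,"ry":0,"rz":0,"x":0,"y":0.039,"z":0.019,"fingers":0},
  {"rx":0,"ry":0,"rz":0,"x":0,"y":0.039,"z":0.02,"fingers":0},
  {"rx":0,"ry":0,"rz":0,"x":0,"y":0.037,"z":0.0201,"fingers":0},
  {"rx":0,"ry":0,"rz":0,"x":0,"y":0.035,"z":0.0201,"fingers":0},
  {"rx":0,"ry":0,"rz":0,"x":0,"y":0.033,"z":0.0201,"fingers":0},
  {"rx":0,"ry":0,"rz":0,"x":0,"y":0.031,"z":0.0201,"fingers":0},
  {"rx":0,"ry":0,"rz":0,"x":0,"y":0.029,"z":0.02,"fingers":0},
  {"rx":0,"ry":0,"rz":0,"x":0,"y":0.027,"z":0.02,"fingers":0},
  {"rx":0,"ry":0,"rz":0,"x":0,"y":0.026,"z":0.02,"fingers":0},
])

```text
time: 30.72
ee_pos: [0.5222, -0.0472, 0.1877]
eef_rot: [0.749, 0.663, 0.0, 0.0]
ft_force: [2.0, -0.0, 5.2]
width: 0.0003
```

>>> drive_tool([
  {"rx":0,"ry":0,"rz":0,"x":0,"y":0,"z":-0.012,"fingers":0},
  {"rx":0,"ry":0,"rz":0,"x":0,"y":-0.026,"z":-0.02,"fingers":0},
  {"rx":0,"ry":0,"rz":0,"x":0,"y":-0.026,"z":-0.02,"fingers":0},
])

```text
time: 31.1
ee_pos: [0.4951, -0.0441, 0.208]
eef_rot: [0.749, 0.663, 0.0, -0.001]
ft_force: [1.6, -1.1, 0.4]
width: 0.0007
```

```bash
python3 -c "
from mv import *
s=snap('scene','s12');crop(s,220,300,205,260,10,'s12z')
from unwrap import unwrap
im=unwrap(s,(.5237,-.0800,-.1237),6,'u12',10)
cv2.imwrite('pics/u12.png',cv2.resize(im,(720,580)))
feel(1)"
```

```text
t 31.2 F [-0.17  0.6   0.61] sd [0. 0. 0.] p [ 0.4962 -0.0439  0.2077] sd [0. 0. 0.] jt [-34.29 -35.35   0.15] [0. 0. 0.]
```

View pics/u12.png

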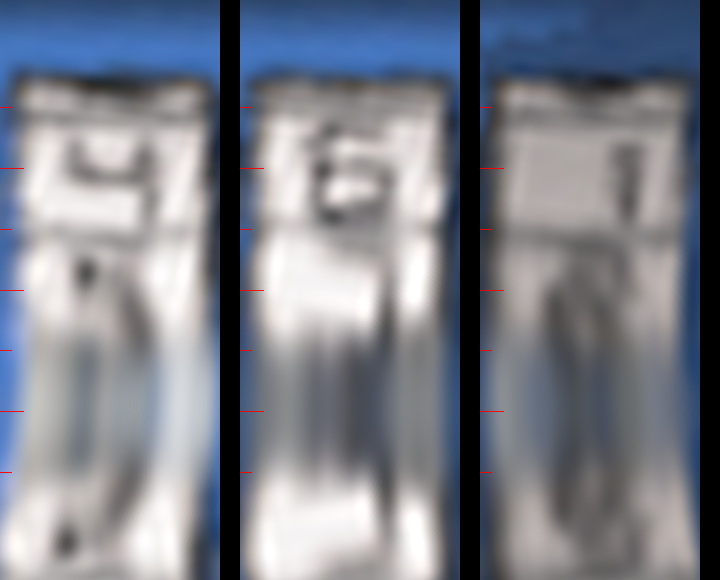

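>>> drive_tool([
  {"rx":0,"ry":0,"rz":0,"x":0,"y":0.039,"z":0.012,"fingers":0},
  {"rx":0,"ry":0,"rz":0,"x":0,"y":0.039,"z":0.018,"fingers":0},
  {"rx":0,"ry":0,"rz":0,"x":0,"y":0.039,"z":0.019,"fingers":0},
  {"rx":0,"ry":0,"rz":0,"x":0,"y":0.039,"z":0.019,"fingers":0},
  {"rx":0,"ry":0,"rz":0,"x":0,"y":0.039,"z":0.02,"fingers":0},
  {"rx":0,"ry":0,"rz":0,"x":0,"y":0.039,"z":0.0202,"fingers":0},
])

```text
time: 31.95
ee_pos: [0.5348, -0.0488, 0.1876]
eef_rot: [0.749, 0.663, 0.0, -0.0]
ft_force: [-2.2, 0.7, 2.5]
width: 0.0003
```

```bash
python3 -c "
from mv import *
feel(2)"
```

```text
t 32.05 F [-1.37  0.78  3.  ] sd [0.17 0.15 0.44] p [ 0.5349 -0.0488  0.1876] sd [0. 0. 0.] jt [-40.53 -34.28  -0.48] [0.03 0.01 0.02]
```

>>> drive_tool([
  {"rx":0,"ry":0,"rz":0,"x":0,"y":0,"z":0.0001,"fingers":0},
  {"rx":0,"ry":0,"rz":0,"x":0,"y":-0.002,"z":0.0001,"fingers":0},
  {"rx":0,"ry":0,"rz":0,"x":0,"y":-0.004,"z":0.0001,"fingers":0},
])

```text
time: 32.42
ee_pos: [0.5316, -0.0484, 0.1877]
eef_rot: [0.749, 0.663, 0.001, 0.001]
ft_force: [1.9, 1.2, 5.9]
width: 0.0003
```

```bash
python3 -c "
from mv import *
feel(2)"
```

```text
t 32.52 F [ 1.49 -0.28  6.2 ] sd [0.98 0.39 0.01] p [ 0.5314 -0.0484  0.1877] sd [0. 0. 0.] jt [-38.19 -31.42   0.56] [0.24 0.11 0.06]
```

>>> drive_tool([
  {"rx":0,"ry":0,"rz":0,"x":0,"y":-0.002,"z":-0.0001,"fingers":0},
  {"rx":0,"ry":0,"rz":0,"x":0,"y":-0.004,"z":-0.0001,"fingers":0},
  {"rx":0,"ry":0,"rz":0,"x":0,"y":-0.006,"z":-0.0002,"fingers":0},
  {"rx":0,"ry":0,"rz":0,"x":0,"y":-0.008,"z":-0.0002,"fingers":0},
  {"rx":0,"ry":0,"rz":0,"x":0,"y":-0.01,"z":-0.0002,"fingers":0},
])

```text
time: 33.15
ee_pos: [0.5213, -0.047, 0.1877]
eef_rot: [0.749, 0.663, 0.0, 0.0]
ft_force: [2.4, 1.4, 4.3]
width: 0.0002
```

```bash
python3 -c "
from mv import *
feel(2)"
```

```text
t 33.25 F [1.89 0.19 6.35] sd [0.3  0.03 0.65] p [ 0.5211 -0.047   0.1876] sd [0. 0. 0.] jt [-36.54 -31.81   0.41] [0.21 0.16 0.08]
```

>>> drive_tool([
  {"rx":0,"ry":0,"rz":0,"x":0,"y":0,"z":-0.012,"fingers":0},
  {"rx":0,"ry":0,"rz":0,"x":0,"y":-0.025,"z":-0.02,"fingers":0},
  {"rx":0,"ry":0,"rz":0,"x":0,"y":-0.025,"z":-0.02,"fingers":0},
])

```text
time: 33.62
ee_pos: [0.4952, -0.0441, 0.2079]
eef_rot: [0.749, 0.663, 0.0, -0.001]
ft_force: [-0.0, 0.7, -0.5]
width: 0.0007
```

```bash
python3 -c "
from mv import *
s=snap('scene','s13');crop(s,220,300,205,260,10,'s13z')
from unwrap import unwrap
im=unwrap(s,(.5237,-.0800,-.1237),6,'u13',10)
cv2.imwrite('pics/u13.png',cv2.resize(im,(720,580)))
feel(1)"
```

```text
t 33.73 F [-0.44 -0.19  0.71] sd [0. 0. 0.] p [ 0.4963 -0.0439  0.2076] sd [0. 0. 0.] jt [-33.86 -35.36   0.14] [0. 0. 0.]
```

View pics/u13.png

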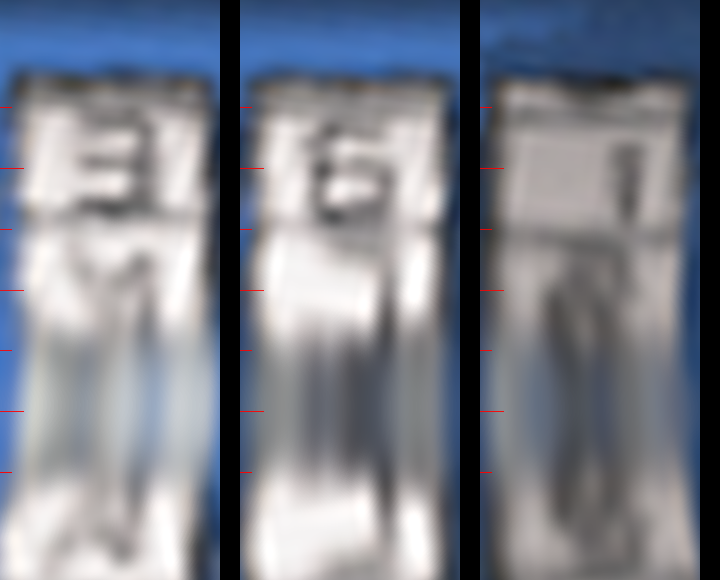

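>>> drive_tool([
  {"rx":0,"ry":0,"rz":0,"x":0,"y":0.032,"z":0.012,"fingers":0},
  {"rx":0,"ry":0,"rz":0,"x":0,"y":0.032,"z":0.018,"fingers":0},
  {"rx":0,"ry":0,"rz":0,"x":0,"y":0.032,"z":0.019,"fingers":0},
  {"rx":0,"ry":0,"rz":0,"x":0,"y":0.032,"z":0.019,"fingers":0},
  {"rx":0,"ry":0,"rz":0,"x":0,"y":0.032,"z":0.0198,"fingers":0},
  {"rx":0,"ry":0,"rz":0,"x":0,"y":0.032,"z":0.0201,"fingers":0},
])

```text
time: 34.48
ee_pos: [0.5279, -0.048, 0.1877]
eef_rot: [0.749, 0.663, 0.0, -0.0]
ft_force: [-1.7, -0.4, 6.1]
width: 0.0007
```

```bash
python3 -c "
from mv import *
feel(2)"
```

```text
t 34.58 F [-1.94  0.25  5.05] sd [0.04 0.35 0.18] p [ 0.528  -0.048   0.1878] sd [0. 0. 0.] jt [-38.18 -33.62  -0.66] [0.12 0.16 0.  ]
```

>>> drive_tool([
  {"rx":0,"ry":0,"rz":0,"x":0,"y":-0.001,"z":0,"fingers":0},
  {"rx":0,"ry":0,"rz":0,"x":0,"y":-0.0022,"z":0,"fingers":0},
  {"rx":0,"ry":0,"rz":0,"x":0,"y":-0.0024,"z":0,"fingers":0},
])

```text
time: 34.95
ee_pos: [0.5261, -0.0478, 0.1877]
eef_rot: [0.749, 0.663, 0.001, 0.0]
ft_force: [1.9, -0.6, 5.0]
width: 0.0003
```

```bash
python3 -c "
from mv import *
feel(1)"
```

```text
t 35.0 F [1.65 0.02 5.47] sd [0. 0. 0.] p [ 0.5261 -0.0478  0.1877] sd [0. 0. 0.] jt [-37.28 -31.34   0.69] [0. 0. 0.]
```

>>> drive_tool([
  {"rx":0,"ry":0,"rz":0,"x":0,"y":0,"z":-0.012,"fingers":0},
  {"rx":0,"ry":0,"rz":0,"x":0,"y":-0.05,"z":-0.04,"fingers":0},
  {"rx":0,"ry":0,"rz":0,"x":0.04,"y":-0.1,"z":-0.06,"fingers":0},
  {"rx":0,"ry":0,"rz":0,"x":0.1,"y":-0.1,"z":-0.06,"fingers":0},
  {"rx":0,"ry":0,"rz":0,"x":0.15,"y":-0.08,"z":-0.06,"fingers":0},
  {"rx":0,"ry":0,"rz":0,"x":0.15,"y":-0.08,"z":-0.06,"fingers":0},
])

```text
time: 35.75
ee_pos: [0.4646, 0.1146, 0.2474]
eef_rot: [0.747, 0.665, -0.0, 0.0]
ft_force: [-0.5, -0.2, 0.5]
width: 0.0003
```

```bash
python3 -c "
from mv import *
from unwrap import unwrap
np.set_printoptions(suppress=True)
s=snap('scene','s14');t=snap('top','t14');crop(s,220,300,205,260,10,'s14z');crop(t,310,440,115,215,6,'t14z')
A=unwrap(s,(.5237,-.0800,-.1237),6,'u14',10)
cv2.imwrite('pics/u14.png',cv2.resize(A,(720,580)))
from cyl import fitc
fitc([s]); fitc([t])
feel(1)"
```

```text
30 121 [ 2.22 93.99] top 120.0 rms 0.84 X -11.9 23.8
0 125 [ 1.64 93.99] top 120.0 rms 1.07 X -13.0 23.8
-30 130 [ 1.52 93.84] top 119.8 rms 0.99 X -10.9 23.9
30 92 [ 0.43 91.45] top 117.4 rms 1.69 X -20.4 20.9
0 92 [ 0.76 91.13] top 117.1 rms 1.74 X -21.2 20.0
-30 91 [ 0.69 91.16] top 117.2 rms 1.68 X -20.8 23.5
t 35.9 F [-0.28 -1.03  0.28] sd [0. 0. 0.] p [0.4641 0.11   0.2472] sd [0. 0. 0.] jt [-28.86 -37.67  -0.03] [0. 0. 0.]
```

View pics/u14.png

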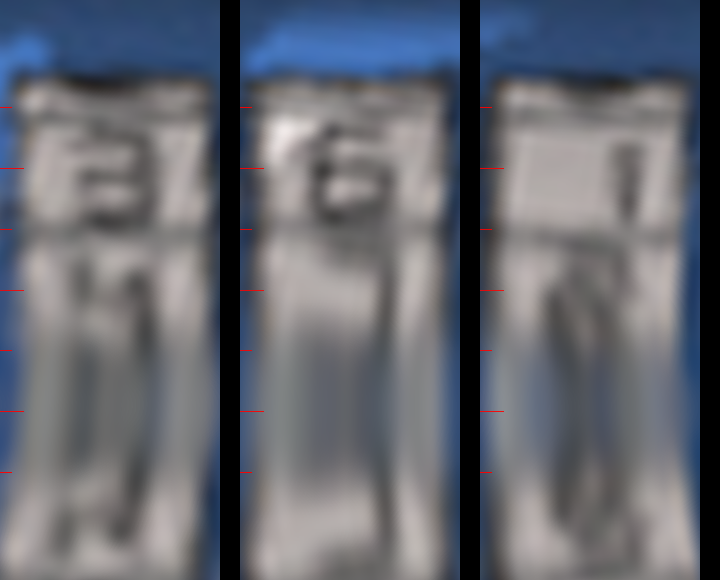

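View pics/t14z.png

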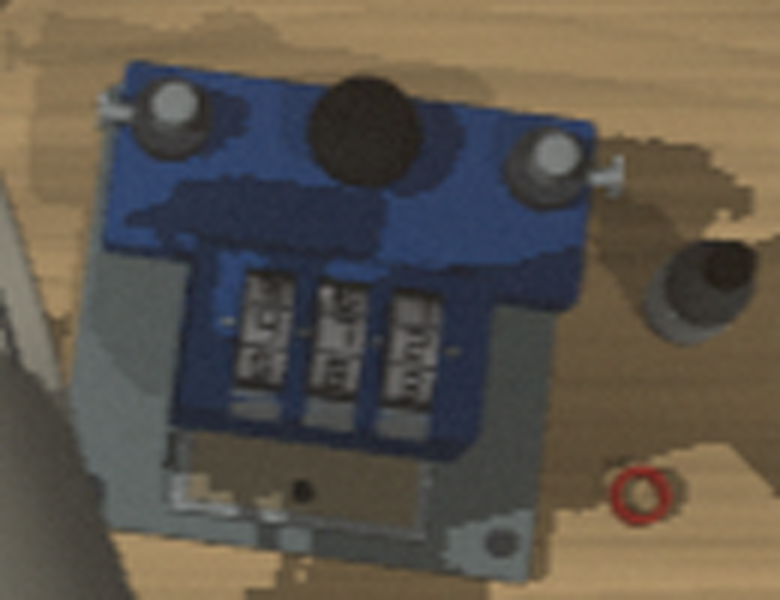

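View pics/s14z.png

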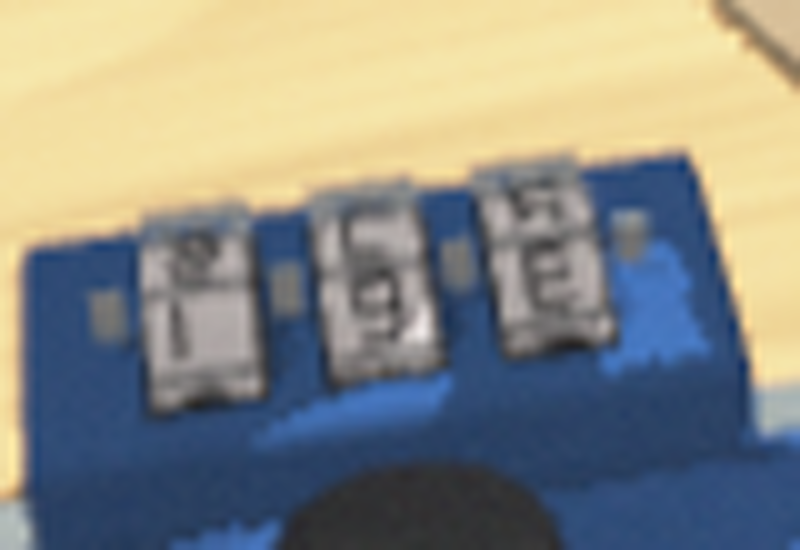

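```bash
python3 - <<'E'
from look import *
from unwrap import unwrap
z=np.load('/tmp/cams.npz',allow_pickle=True); t=z['t'].item()
t['color']=cv2.imread('pics/t14.png')[:,:,::-1]
A=unwrap(t,(.5226,-.0775,-.124),3.2,'u14t',10)
A=cv2.resize(A,(720,580)); A=cv2.convertScaleAbs(A,alpha=1.8,beta=-60); cv2.imwrite('pics/u14t.png',A)
# projected blade-line vs image
E
```

```text
(no output)
```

View pics/u14t.png

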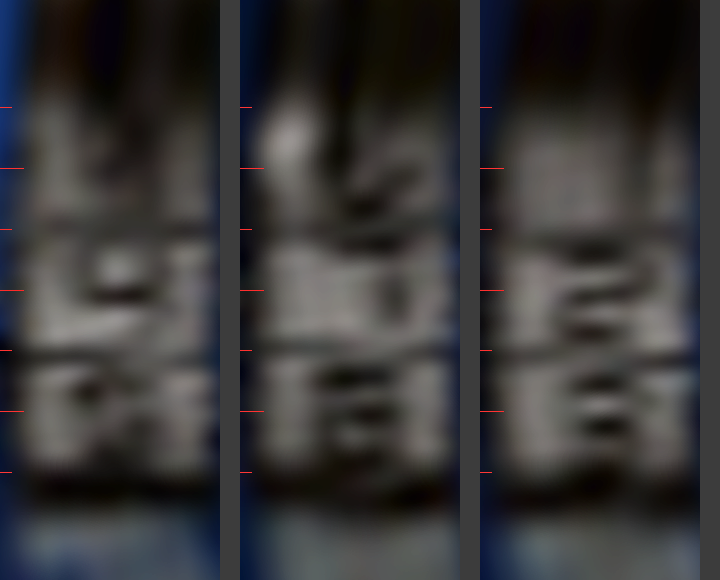

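>>> drive_tool([
  {"rx":0,"ry":0,"rz":0,"x":-0.03,"y":0.028,"z":-0.01,"fingers":0},
  {"rx":0,"ry":0,"rz":0,"x":-0.065,"y":0.06,"z":-0.01,"fingers":0},
  {"rx":0,"ry":0,"rz":0,"x":-0.1,"y":0.095,"z":-0.01,"fingers":0},
  {"rx":0,"ry":0,"rz":0,"x":-0.135,"y":0.125,"z":-0.01,"fingers":0},
  {"rx":0,"ry":0,"rz":0,"x":-0.165,"y":0.155,"z":0,"fingers":0},
  {"rx":0,"ry":0,"rz":0,"x":-0.179,"y":0.166,"z":0.02,"fingers":0},
  {"rx":0,"ry":0,"rz":0,"x":-0.179,"y":0.166,"z":0.04,"fingers":0},
  {"rx":0,"ry":0,"rz":0,"x":-0.179,"y":0.166,"z":0.045,"fingers":0},
])

```text
time: 36.9
ee_pos: [0.6062, -0.0865, 0.2009]
eef_rot: [0.749, 0.663, -0.001, -0.001]
ft_force: [0.3, -0.1, 0.3]
width: 0.0006
```

```bash
python3 -c "
from mv import *
feel(2)
s=snap('scene','s15');crop(s,190,340,170,290,5,'s15z')
goal(86,1,.193)"
```

```text
t 37.0 F [-0.42  0.22 -0.35] sd [0.55 0.35 0.44] p [ 0.6067 -0.0861  0.2016] sd [0.0002 0.     0.0005] jt [-5.411e+01 -3.511e+01 -5.000e-02] [0.9  0.76 0.06]
t 37.05 pos [ 0.6073 -0.0861  0.2028] F [ 0.13 -0.18 -0.63]
shift [-0.002   0.0004  0.0098] turn [ 0.     -0.0001  0.0005]
```

View pics/s15z.png

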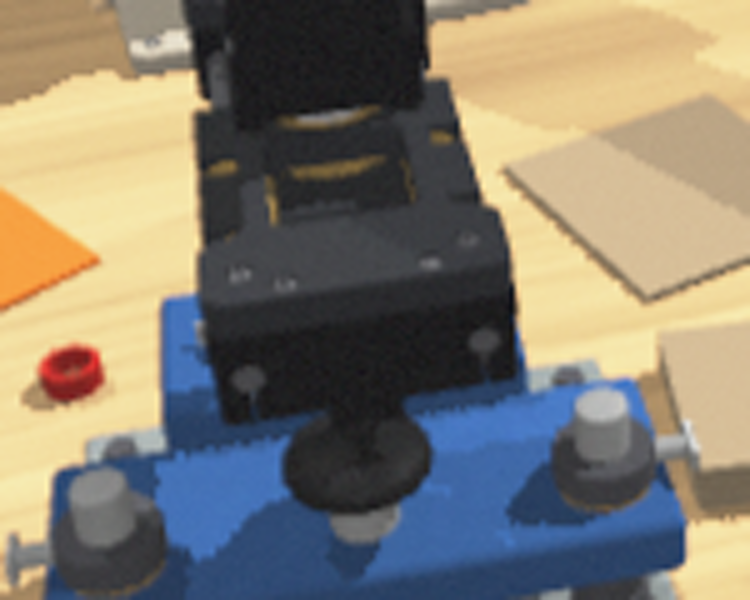

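>>> drive_tool([
  {"rx":0,"ry":0,"rz":0,"x":-0.002,"y":0,"z":0.006,"fingers":0},
  {"rx":0,"ry":0,"rz":0,"x":-0.002,"y":0,"z":0.009,"fingers":0},
  {"rx":0,"ry":0,"rz":0,"x":-0.002,"y":0,"z":0.0095,"fingers":0},
])

```text
time: 37.42
ee_pos: [0.6071, -0.0888, 0.1927]
eef_rot: [0.749, 0.663, -0.0, -0.0]
ft_force: [0.1, 0.9, 0.3]
width: 0.0003
```

```bash
python3 -c "
from mv import *
feel(2)"
```

```text
t 37.52 F [0.47 0.23 0.06] sd [0.15 0.09 0.41] p [ 0.6072 -0.0889  0.1928] sd [0.     0.     0.0001] jt [-5.466e+01 -3.465e+01  4.000e-02] [0.09 0.06 0.  ]
```

>>> drive_tool([
  {"rx":0,"ry":0,"rz":0,"x":0,"y":0,"z":0.001,"fingers":0},
  {"rx":0,"ry":0,"rz":0,"x":0,"y":0,"z":0.002,"fingers":0},
  {"rx":0,"ry":0,"rz":0,"x":0,"y":0,"z":0.003,"fingers":0},
])

```text
time: 37.9
ee_pos: [0.6075, -0.089, 0.1905]
eef_rot: [0.749, 0.663, 0.0, 0.0]
ft_force: [-2.4, 0.8, 7.2]
width: 0.0005
```

```bash
python3 -c "
from mv import *
feel(2)"
```

```text
t 38.0 F [-2.14 -0.27  7.1 ] sd [0.1  0.43 0.07] p [ 0.6074 -0.089   0.1904] sd [0. 0. 0.] jt [-51.89 -32.98  -0.65] [0.22 0.05 0.12]
```

>>> drive_tool([
  {"rx":0,"ry":0,"rz":0,"x":0,"y":0,"z":0.0015,"fingers":0},
  {"rx":0,"ry":0,"rz":0,"x":0,"y":0,"z":0.003,"fingers":0},
  {"rx":0,"ry":0,"rz":0,"x":0,"y":0,"z":0.0045,"fingers":0},
  {"rx":0,"ry":0,"rz":0,"x":0,"y":0,"z":0.0055,"fingers":0},
])

```text
time: 38.5
ee_pos: [0.6075, -0.089, 0.1852]
eef_rot: [0.749, 0.663, 0.0, 0.0]
ft_force: [-3.1, 1.4, 9.7]
width: 0.0008
```

```bash
python3 -c "
from mv import *
feel(2)"
```

```text
t 38.6 F [-3.9   1.31  9.54] sd [0.15 0.31 0.03] p [ 0.6075 -0.0891  0.1852] sd [0. 0. 0.] jt [-50.98 -32.31  -1.05] [0.21 0.04 0.12]
```

>>> drive_tool([
  {"rx":0,"ry":0,"rz":0,"x":0,"y":0,"z":0.0005,"fingers":0},
  {"rx":0,"ry":0,"rz":0,"x":0,"y":0,"z":0.001,"fingers":0},
])

```text
time: 38.85
ee_pos: [0.6075, -0.089, 0.1843]
eef_rot: [0.749, 0.663, 0.001, 0.0]
ft_force: [-3.9, 0.9, 9.7]
width: 0.0004
```

>>> drive_tool([
  {"rx":0,"ry":0,"rz":0,"x":0,"y":0,"z":0.0005,"fingers":0},
  {"rx":0,"ry":0,"rz":0,"x":0,"y":0,"z":0.0005,"fingers":0},
])

```text
time: 39.1
ee_pos: [0.6075, -0.089, 0.1838]
eef_rot: [0.749, 0.663, 0.0, 0.0]
ft_force: [-3.2, 0.2, 9.7]
width: 0.0001
```

>>> drive_tool([
  {"rx":0,"ry":0,"rz":0,"x":0,"y":0,"z":0.0005,"fingers":0},
  {"rx":0,"ry":0,"rz":0,"x":0,"y":0,"z":0.0005,"fingers":0},
])

```text
time: 39.35
ee_pos: [0.6075, -0.0891, 0.1834]
eef_rot: [0.749, 0.663, 0.001, 0.0]
ft_force: [-4.1, 0.2, 10.2]
width: 0.0006
```

>>> drive_tool([
  {"rx":0,"ry":0,"rz":0,"x":0,"y":0,"z":0.0005,"fingers":0},
  {"rx":0,"ry":0,"rz":0,"x":0,"y":0,"z":0.0005,"fingers":0},
])

```text
time: 39.6
ee_pos: [0.6075, -0.089, 0.1829]
eef_rot: [0.749, 0.663, 0.001, 0.0]
ft_force: [-3.2, 1.1, 11.2]
width: 0.0005
```

```bash
python3 -c "
from mv import *
feel(2)"
```

```text
t 39.7 F [-4.09  1.43 10.82] sd [0.64 0.5  0.31] p [ 0.6075 -0.089   0.183 ] sd [0. 0. 0.] jt [-50.22 -31.98  -1.42] [0. 0. 0.]
```

>>> drive_tool([
  {"rx":0,"ry":0,"rz":0,"x":0,"y":0,"z":0.0005,"fingers":0},
  {"rx":0,"ry":0,"rz":0,"x":0,"y":0,"z":0.0005,"fingers":0},
])

```text
time: 39.95
ee_pos: [0.6075, -0.0891, 0.1829]
eef_rot: [0.749, 0.663, 0.001, 0.0]
ft_force: [-6.7, 1.2, 15.0]
width: 0.0002
```

>>> drive_tool([
  {"rx":0,"ry":0,"rz":0,"x":0,"y":0,"z":0.0004,"fingers":0},
  {"rx":0,"ry":0,"rz":0,"x":0,"y":0,"z":0.0004,"fingers":0},
])

```text
time: 40.2
ee_pos: [0.6075, -0.0891, 0.1828]
eef_rot: [0.749, 0.663, 0.001, -0.0]
ft_force: [-6.9, 2.3, 18.4]
width: 0.0004
```

```bash
python3 -c "
from mv import *
feel(2)"
```

```text
t 40.3 F [-7.93  1.96 19.13] sd [0.26 0.11 0.42] p [ 0.6075 -0.0891  0.1828] sd [0. 0. 0.] jt [-46.93 -30.66  -2.62] [0.01 0.   0.  ]
```

>>> drive_tool([
  {"rx":0,"ry":0,"rz":0,"x":0,"y":0,"z":0.0002,"fingers":0},
  {"rx":0,"ry":0,"rz":0,"x":0,"y":0,"z":0.0002,"fingers":0},
])

```text
time: 40.55
ee_pos: [0.6075, -0.0891, 0.1828]
eef_rot: [0.749, 0.663, 0.001, -0.0]
ft_force: [-8.8, 1.5, 20.7]
width: 0.0001
```

```bash
python3 -c "
from mv import *
feel(2)"
```

```text
t 40.65 F [-7.65  1.97 19.58] sd [0.29 0.17 0.07] p [ 0.6075 -0.0891  0.1828] sd [0. 0. 0.] jt [-46.19 -30.36  -2.89] [0. 0. 0.]
```

>>> drive_tool([
  {"rx":0,"ry":0,"rz":0,"x":0,"y":0,"z":-0.002,"fingers":0},
  {"rx":0,"ry":0,"rz":0,"x":0,"y":0,"z":-0.006,"fingers":0},
  {"rx":0,"ry":0,"rz":0,"x":0,"y":0,"z":-0.01,"fingers":0},
  {"rx":0,"ry":0,"rz":0,"x":0,"y":0,"z":-0.015,"fingers":0},
  {"rx":0,"ry":0,"rz":0,"x":0,"y":0,"z":-0.04,"fingers":0},
  {"rx":0,"ry":0,"rz":0,"x":0.04,"y":-0.02,"z":-0.07,"fingers":0},
  {"rx":0,"ry":0,"rz":0,"x":0.09,"y":-0.06,"z":-0.08,"fingers":0},
  {"rx":0,"ry":0,"rz":0,"x":0.14,"y":-0.1,"z":-0.08,"fingers":0},
  {"rx":0,"ry":0,"rz":0,"x":0.18,"y":-0.14,"z":-0.08,"fingers":0},
  {"rx":0,"ry":0,"rz":0,"x":0.2,"y":-0.16,"z":-0.08,"fingers":0},
  {"rx":0,"ry":0,"rz":0,"x":0.2,"y":-0.16,"z":-0.08,"fingers":0},
])

```text
time: 42.02
ee_pos: [0.4716, 0.131, 0.2608]
eef_rot: [0.747, 0.664, 0.0, -0.001]
ft_force: [-0.5, -0.6, 1.0]
width: 0.0003
```

```bash
python3 -c "
from mv import *
from unwrap import unwrap
s=snap('scene','s16');t=snap('top','t16');crop(t,310,440,115,215,6,'t16z')
A=cv2.resize(unwrap(s,(.5237,-.0800,-.1237),6,'x',10),(400,560))
B=cv2.convertScaleAbs(cv2.resize(unwrap(t,(.5226,-.0775,-.124),3.2,'x',10),(400,560)),alpha=1.6,beta=-40)
cv2.imwrite('pics/u16.png',np.hstack([A,B]))
from cyl import fitc
fitc([s]); feel(2)"
```

```text
30 123 [ 2.56 94.02] top 120.0 rms 1.14 X -10.7 23.9
0 127 [ 1.9  94.07] top 120.1 rms 0.96 X -13.4 23.9
-30 129 [ 1.45 93.94] top 119.9 rms 1.02 X -11.6 24.0
t 42.23 F [-0.11 -0.14 -0.58] sd [0.21 0.15 0.21] p [0.4733 0.1279 0.2607] sd [0.     0.0001 0.0001] jt [-2.988e+01 -3.759e+01  1.000e-02] [0.01 0.04 0.  ]
```

View pics/u16.png

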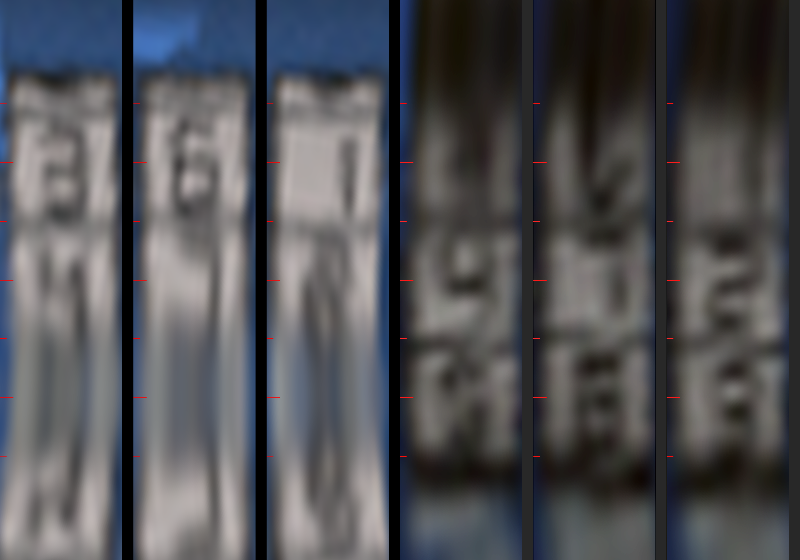

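View pics/t16z.png

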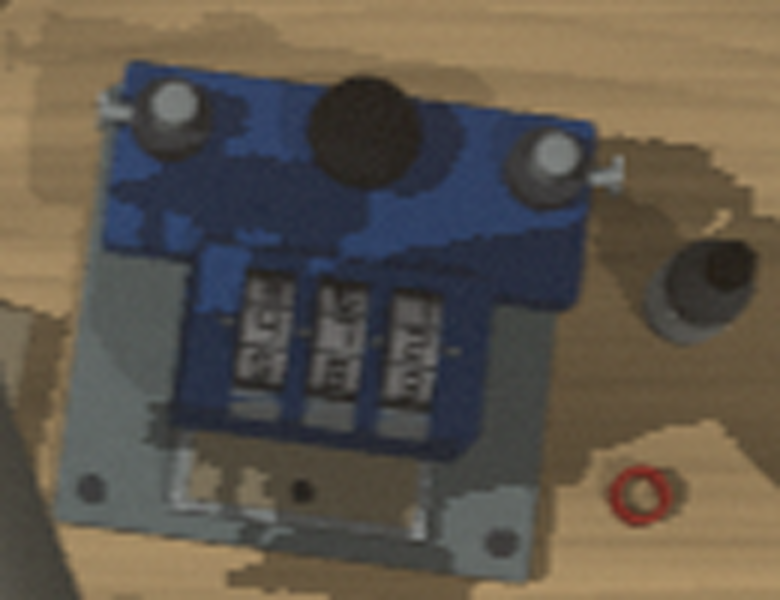

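View pics/s16.png

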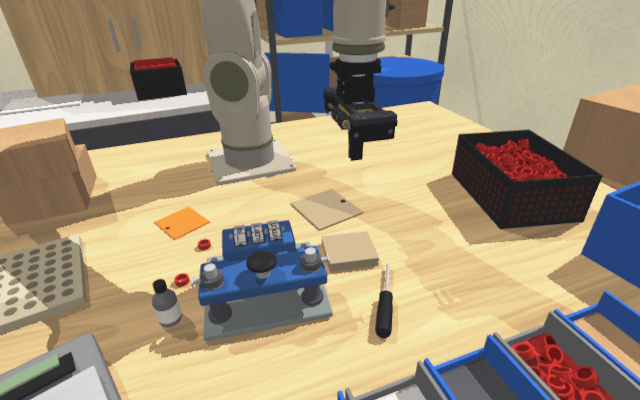

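```bash
python3 -c "
from bench import workorder
print(workorder.close_job())"
```

```text
the job is handed in; nothing more can be done
None
```

The wheels are set to 4-7-2, the knob has been pressed, and the job was handed in at about 42 s. I couldn't see the print itself: the head covers that part of the tag, so I'm inferring it from the force readings.

- **Wheels:** After the press, both cameras still show 4-7-2. The left and middle wheels are within about 0.02 rad of the index. The right wheel is about 0.035 rad off, close to what these pictures can resolve.
- **Rolling force:** I aimed for 4–5 N on the wheels, but readings sometimes reached 6–6.5 N (noise about ±0.5 N), right at the 6 N where the head starts to move. The measured height stayed within about 0.3 mm of its usual level in each stroke, so I saw no clear head movement. A few tenths of a millimetre can't be ruled out.
- **Slip on the left wheel:** One stroke turned it less than commanded. I saw this in the next picture and corrected it.
- **Press:** The head was clamped about 4 mm above its lowest setting, and the type met the tag about 9 mm down. The knob force rose from about 10.8 N at contact to about 20 N. That is roughly 9 N more, where a print needs 5 N.
- **Afterwards:** The head is back at its rest height and the tag is still in its nest. I saw no movement of the other things in the last pictures, and the arm is clear of everything.

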